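# Free the rinse basket from the shaker and hang it up to drain

### The arm

A 7-joint arm with a two-finger parallel gripper is mounted at the origin on a cart in front of the work surface, level with it; the furniture and walls round the work are solid. World frame = base frame: x ahead of the robot, y to its left, z up, the work surface at z = 0. Lengths are in m, angles in rad, forces in N, time in s.
With the tool pointing down it reaches from about 0.4 to 0.85 m from the base axis. Payload 10.4 kg.
Tool frame: the origin (TCP) lies at the centre of the arm's flange, where the gripper is bolted on; the fingertips stand 173 mm ahead of it and the grasp point (between the pads) lies 155 mm ahead of it; z points along the fingers, y is the line along which they close (so a half turn about z gives the same grasp; the last joint's range is limited). The gripper opens to 85 mm and grips with 20 to 120 N. Pads are 22 mm wide; open, the fingers measure 114 mm over their backs; the gripper's body (76 mm by 85 mm) begins 54 mm behind the grasp point. The pads swing forward as they close: fully open they stand 13 mm farther back than shut.
Start: joints at [1.265, 0.332, -0.065, 1.46, 0.022, 1.35, -0.088], TCP at [0.174, -0.6, 0.405] pointing down, gripper open.
Joint ranges: [-2.6, 2.6], [-0.5, 2.12], [-1.47, 1.34], [0.16, 2.42], [-1.27, 4.41], [0.06, 2.06], [-2.6, 2.6]. Speed limits (rad/s): [2.22, 2.22, 2.79, 2.79, 3.14, 3.14, 3.14].

### API

Orientations are given as a unit quaternion [x, y, z, w].
In Python, from workcell import manip, viewer, finder gives the robot as it stands.
- The arm moves only by the tool arm_command, never from a script. Its argument "plan" is a list of rows, each an object with "dp": the shift along the tool's x, y, z in mm, a list of three; "spin": the turn about the tool's z in rad. A call has 1 to 5 rows; each row shifts and turns the commanded pose from where the row before left it, along the tool's axes as they then stand; what a row does not reach is not made up. A row lasts 1/10 s, in which the tool goes at most 50 mm and 8.59 degrees, less where a joint would pass 70% of its speed; a pose out of reach is approached as far as the arm can. A call is refused whole if a number of a shift passes 50 or a number of a turn 0.15, either way. A call with a gripper value outside its range is refused whole. "grip" is the closure, from -1 (fully open) to 1 (shut), set as the call begins (left out, the last holds). The fingers move at their own pace and stop on an object; "newtons" is the grip in N (left out, the last holds). Time passes only in rows, so rows that do not move let the fingers close. It gives the time, the measured TCP pose, the force, the opening and the grip force at its end, in the units of the state.
- manip.get_obs(): the state, without advancing time (a new reading comes with each control period).
- viewer.camera(name): name is "side" or "top"; returns the picture (400x640x3 uint8, blue, green, red); there is no depth.
- viewer.camera_params(name): a dict with "vertical_fov" (degrees; the focal length in pixels is half the picture's height over the tangent of half this angle, whatever the lens; pixels are square), "cx", "cy" (the principal point, pixels), "k1" (the pictures are not rectified: a ray, as slopes to the right and down, at radius r is drawn at 1 + k1 r^2 times it, then the intrinsics apply), "R" (3x3) and "t" (3): a world point X has camera coordinates R X + t. Camera axes: x right, y down, z forward; pixel columns grow to the right and rows downward; lengths in m; the calibration is good to about 2 mm. A picture is of the moment at which its call begins. camera_params takes no time and is no camera call.
- manip.hand_in(): hands the job in; it is judged then, once.
Trained networks look in the newest picture that a camera, given by its name, has taken for a name from the list of things; names that differ only in an ending like _2 or _b are one class to them, and where a whole thing is asked for, a point or a joint stands for the part that bears it (a point fixed in the world has none). Each returns a list of dicts, best first, with "score" (0 to 1); they miss things now and then, are a little off and sometimes report something else, mostly with a low value. They report only what shows in the picture. A call takes as long as a camera call. They do not tell look-alikes from the thing itself.
- finder.find_in(camera, thing): "position" ([x, y, z] in m, in world coordinates, good to about 4 mm: the middle of the surface that is visible of it).
The state is a dict: "clock": time; "joint_pos": joint angles; "joint_velocities": joint speeds; "tau": joint torques, N m; "position": TCP position; "ee_rot": TCP orientation; "ft_force": force on the tool from outside, world axes, zero at the start; "torque": the same for the moment, N m; "grip_width": opening from 0.0 (shut) to 1.0 (fully open); "grasp_force": force on a finger pad.
Only numpy, scipy, OpenCV 4.12 (cv2) and the standard library are available. Lean on these libraries where they do the work, as an engineer would, in place of code of your own. Each camera call takes 0.05 s, during which the arm holds its last target. There are 200 camera calls.

### The job

The rinse basket has finished its run on the shaker: push the orange wedge in beside the shaker's sprung catch so that it holds the catch back off the basket's lug without your hand and leave it there, then lift the basket out by its handle and hang it, level, by the crook in the middle of its handle on the hook of the stand, with the clear dish still in it. Do not disturb the things standing around.

Things in the scene. Friction and masses are not known exactly. Their poses are not given: they have to be found in the camera images.
- shaker: Orbital shaker, fixed: white base under a flat aluminium deck. Origin on the bench under the middle of the basket's nest. Deck top 60 mm above the origin, from x -80 to +80 and y -85 to +165 mm. At yaw 0 its front panel faces -x and the catch is at the +y end. Nest: guides 12 mm high round the basket (a backstop 36 mm high at the -y end), 2 mm play, open above, so the basket lifts straight up.
- catch (a joint): Sprung catch of the shaker, m: 0 shut, grows as it slides to the shaker's +y, at most 0.016. A spring pushes it shut with 2 N at 0, 5 N at 0.012. Shut, its nose overlaps the basket's lug by 8 mm and holds the basket down (do not force it); from 0.009 on the basket is free.
- wedge_gap (a point): Middle of the gap's fixed side, at deck height: on the outer face (facing the shaker's +y) of the dark fixed block, 135 mm to +y of the shaker's origin. The block reaches from x -25 mm (bevelled end) to +20 mm, 30 mm high. The gap between this face and the thumb plate is 6 mm wide with the catch shut; it is open above and at both x ends. The wedge belongs in it, lying on the deck, its straight side on this face, pushed in towards the shaker's +x.
- catch_plate (a point): On the inner face of the catch's upright thumb plate (steel, red pad on its outer side, 34 mm along x, 34 mm high above the deck), at deck height; the plate faces the fixed block, and its edge towards the shaker's -x is bent outward as a lead-in, to x about -28 mm. Moves with the catch (6 mm to the shaker's +y of wedge_gap when shut).
- wedge: Loose orange plastic wedge, 130 long (x), 28 high (z), 60 g, lying on the bench; origin at the centre of its underside, x along its length with the tip at x +65 mm. Straight side at y -9.5 mm all along; the other side is at y +9.5 mm from x -65 to +10 mm (19 mm thick there, parallel; grip it near x -35 mm) and tapers to a 3 mm tip. With its tip some 50 mm beyond wedge_gap the parallel part holds the catch at 0.013.
- wedge_tip (a point): Tip of the wedge, half-way up, 14 mm above its underside.
- basket: Loose stainless wire basket, 140 (y) x 90 (x) x 48 mm (z), about 0.24 kg, standing in the shaker's nest; origin at the centre of its underside. A small steel lug stands out of its +y end, 11 to 14 mm up, to y +84 mm. A fixed wire bail handle runs along y over its middle: straight bar 112 mm above the underside, bent upward to a crook in the middle.
- handle_crook (a point): Centre of the wire at the top of the crook, 121 mm above the basket's underside; wire 7 mm thick, crook 14 mm wide inside along y; window under it 73 mm high (to the rim) and 134 mm long.
- handle_grip_a (a point): Middle of the blue grip sleeve on the handle, 39 mm to the basket's +y of the crook, 112 mm above its underside; sleeve 10 mm thick, 34 mm long along y. Grip it from above.
- handle_grip_b (a point): The like sleeve 39 mm to the basket's -y of the crook.
- petri: Flat clear dish, 65 mm across, 15 mm high, 30 g, loose in the basket; origin at the centre of its underside.
- stand: Retort stand with a drip tray, fixed, heavy. Origin on the bench under the hook's seat. At yaw 0 the hook points to -x: the rod is at x +82 mm, 222 mm high, the hook's arm runs from it along -x at 204 mm, dips to the seat, and rises to its tip at x -19 mm, 212 mm high. Base plate and tray reach from x -58 to +102, y -75 to +75 mm, 26 mm high.
- hook_seat (a point): Where the centre of the handle's wire rests in the hook (8 mm thick wire), 190.5 mm above the bench. The hook is open above between its tip (19 mm towards the stand's -x) and its arm (22 mm towards +x); the hook must pass through the handle's window (between bar and basket rim), so bring the basket up in front of the tip, crook above it, handle's bar along the stand's y, move it towards the stand's +x over the tip and lower the crook into the seat.
- reagent_0: Amber bottle, 56 mm across, 118 mm high, loose bystander; origin at the centre of its underside.
- glue: White glue bottle with red nozzle, 28 mm across, 92 mm high, loose bystander; origin at the centre of its underside.
- timer: White bench timer, 62 x 62 x 19 mm, loose bystander; origin at the centre of its underside.
- pliers: Pliers with red handles, 158 mm long, loose bystander; origin at the centre of the underside.
Not all that is in view belongs to the job. What is shaped like the petri but purple or red is not meant.

How it is judged:
By the outcome, as a careful person would: the job done as asked, in the order asked, and still so for the second after the job is handed in, with the robot touching nothing.
It also fails if it takes over 66 s, if anything falls off the work surface, if the arm or the gripper's body presses on something with over 40 N, if the wrist force passes 120 N, or if a joint passes its speed limit or range.

## Working session

There is one attempt and no reset: what is moved stays moved. The work goes in short steps, Python scripts to look and compute and a tool call to move; the robot and the scene stay as the last step left them, time stands still between calls to the robot, and variables do not carry over. Pictures are saved under pics/ and viewed, at most 10 in all, crops included, and the job is handed in when it is done.

Besides the shell and the picture viewer there is one more tool, called in YAML: its name, and indented under it one key for each argument. arm_command: Moves the arm, as the interface text tells. Its arguments: {"type":"object","properties":{"plan":{"type":"array","items":{"type":"object","properties":{"dp":{"type":"array","items":{"type":"number"}},"spin":{"type":"number"}}}},"grip":{"type":"number"},"newtons":{"type":"number"}},"required":["plan"]}

```bash
mkdir -p pics; ls
python3 - <<'E'
from workcell import manip, viewer, finder
import cv2, numpy as np
o=manip.get_obs(); print({k:np.round(v,3).tolist() for k,v in o.items()})
for c in ("side","top"):
    im=viewer.camera(c); cv2.imwrite(f"pics/{c}0.png",im); p=viewer.camera_params(c); print(c,{k:np.round(v,4).tolist() for k,v in p.items()})
    for t in ["shaker","wedge","wedge_tip","wedge_gap","catch_plate","basket","handle_crook","handle_grip_a","petri","stand","hook_seat","reagent_0","glue","timer","pliers"]:
        try: print(c,t,[(np.round(d["position"],3).tolist(),round(d["score"],2)) for d in finder.find_in(c,t)[:3]])
        except Exception as e: print(t,e)
print(manip.get_obs()["clock"])
E
```

```text
pics
{'clock': 0.0, 'joint_pos': [1.265, 0.333, -0.065, 1.461, 0.022, 1.35, -0.089], 'joint_velocities': [0.001, -0.001, 0.001, -0.0, -0.0, 0.0, 0.001], 'tau': [0.0, -62.543, 0.05, -39.161, 0.016, 0.01, -0.0], 'position': [0.174, -0.6, 0.404], 'ee_rot': [0.99, 0.141, -0.0, -0.001], 'ft_force': [0.98, -0.286, 0.234], 'torque': [-0.008, 0.011, 0.0], 'grasp_force': 0.0, 'grip_width': 0.999}
side {'vertical_fov': 51.1845, 'cx': 314.9579, 'cy': 199.1219, 'k1': -0.0033, 'R': [[-0.9057, -0.4237, 0.0157], [-0.232, 0.4641, -0.8549], [0.3549, -0.7779, -0.5186]], 't': [0.4213, 0.3002, 1.1097]}
side shaker [([0.465, 0.093, 0.056], 0.98), ([0.481, 0.137, 0.081], 0.32)]
side wedge [([0.464, 0.346, 0.028], 0.8)]
side wedge_tip [([0.468, 0.348, 0.023], 0.62)]
side wedge_gap [([0.464, 0.094, 0.058], 0.85)]
side catch_plate [([0.485, 0.133, 0.081], 0.73)]
side basket [([0.484, 0.001, 0.095], 0.75)]
side handle_crook [([0.488, 0.001, 0.092], 0.63)]
side handle_grip_a [([0.485, 0.0, 0.091], 0.9)]
side petri [([0.459, 0.245, 0.015], 0.78), ([0.464, 0.096, 0.058], 0.59), ([0.466, -0.39, 0.011], 0.47)]
sid
[... 586 characters left out ...]
4)]
top wedge_gap [([0.475, 0.048, 0.059], 0.85)]
top catch_plate [([0.486, -0.021, 0.11], 0.61), ([0.44, -0.473, 0.056], 0.3)]
top basket [([0.489, -0.018, 0.11], 0.9)]
top handle_crook [([0.486, -0.014, 0.106], 0.59)]
top handle_grip_a [([0.487, -0.02, 0.109], 0.69), ([0.444, -0.474, 0.058], 0.62)]
top petri [([0.486, -0.004, 0.08], 0.58), ([0.47, -0.4, 0.014], 0.57)]
top stand [([0.488, -0.242, 0.014], 0.62)]
top hook_seat [([0.488, -0.246, 0.015], 0.58)]
top reagent_0 [([0.64, 0.02, 0.088], 0.78), ([0.486, 0.128, 0.081], 0.56)]
top glue [([0.443, -0.476, 0.058], 0.62)]
top timer [([0.529, -0.492, 0.018], 0.73), ([0.475, 0.336, 0.028], 0.52)]
top pliers [([0.477, -0.579, 0.012], 0.6)]
1.6
```

View pics/side0.png

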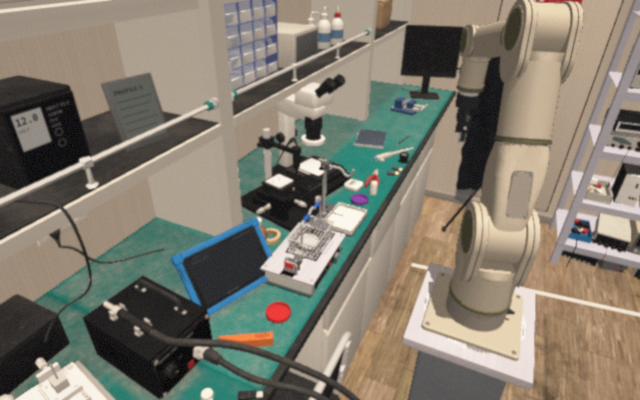

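View pics/top0.png

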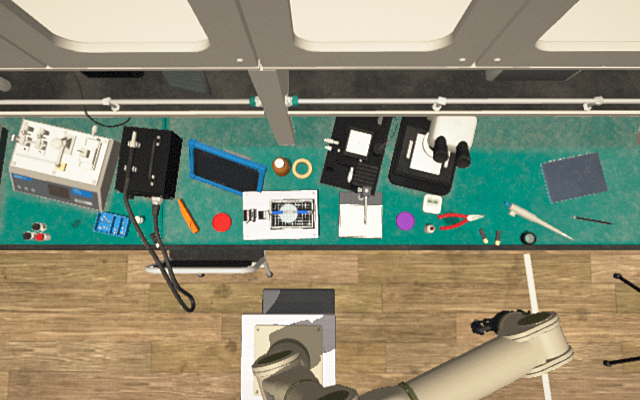

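```bash
cat > h.py <<'E'
from workcell import manip, viewer, finder
import cv2, numpy as np
from scipy.optimize import least_squares
def proj(c,X):
    p=viewer.camera_params(c); X=np.atleast_2d(X)@np.array(p["R"]).T+np.array(p["t"])
    f=200/np.tan(np.radians(p["vertical_fov"])/2); s=X[:,:2]/X[:,2:]
    s=s*(1+p["k1"]*(s**2).sum(1,keepdims=True)); return s*f+[p["cx"],p["cy"]]
def onplane(c,uv,z):
    return least_squares(lambda q:(proj(c,[q[0],q[1],z])-uv)[0],[0.5,0]).x
def tri(us,ut):
    r=least_squares(lambda X:np.r_[(proj("side",X)-us)[0],(proj("top",X)-ut)[0]],[0.5,0,0.05]); return r.x,np.abs(r.fun).max()
def crop(im,x0,y0,x1,y1,s): return cv2.resize(im[y0:y1,x0:x1],None,fx=s,fy=s,interpolation=cv2.INTER_CUBIC)
E
python3 - <<'E'
from h import *
t=cv2.imread("pics/top0.png"); s=cv2.imread("pics/side0.png")
cv2.imwrite("pics/c1.png",np.vstack([crop(t,160,175,420,245,3),np.zeros((6,780,3),np.uint8)]+[crop(s,205,180,400,350,4)[:0]] if 0 else [crop(t,170,180,330,245,5)]))
a=crop(s,200,185,380,350,3); b=crop(t,320,170,385,245,3)
o=np.zeros((max(a.shape[0],b.shape[0]),a.shape[1]+b.shape[1],3),np.uint8); o[:a.shape[0],:a.shape[1]]=a;o[:b.shape[0],a.shape[1]:]=b
cv2.imwrite("pics/c2.png",o)
E
```

```text
(no output)
```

View pics/c1.png

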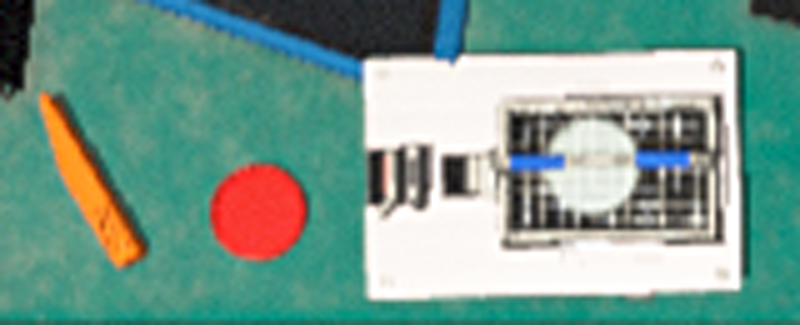

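View pics/c2.png

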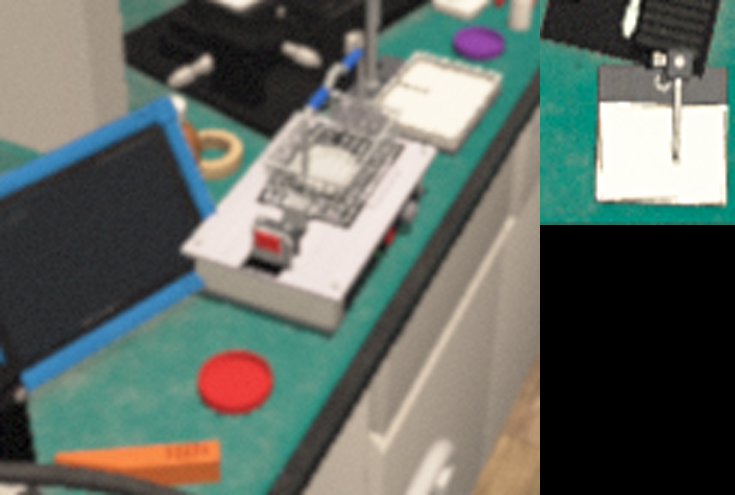

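Run:
```python
from h import *
c=lambda x,y:np.array([170+x/5,180+y/5])-0.4
d=lambda x,y:np.array([200+x/3,185+y/3])-0.33
r=lambda a:np.round(a,4).tolist()
cor=[c(364,58),c(738,50),c(742,290),c(367,298)]
W=[onplane("top",u,.06) for u in cor]; print("deck",[r(w) for w in W])
L=np.array([[80,165],[80,-85],[-80,-85],[-80,165]])/1e3
def f(q): 
    R=np.array([[np.cos(q[2]),-np.sin(q[2])],[np.sin(q[2]),np.cos(q[2])]]); return L@R.T+q[:2]
q=least_squares(lambda q:(f(q)-W).ravel(),[.48,0,0]).x; print("shaker",r(q),r(f(q)-W))
P=lambda p,z: r(onplane("top",p,z))
print("side deck corners", [r(onplane("side",d(*p),.06)) for p in [(185,250),(335,302),(437,150)]])
print("plate",P(c(390,175),.094),"block c",P(c(415,175),.09),"block ends",P(c(415,145),.09),P(c(415,207),.09),"blk outer",P(c(400,175),.09))
print("sleeves",P(c(537,162),.177),P(c(664,159),.177), "crook",P(c(600,160),.185), "dish",P(c(593,165),.068))
print("tri gripB(far) crook?", )
print("wedge tip/blunt corners", P(c(41,95),.028),P(c(56,97),.028),P(c(121,266),.028),P(c(145,247),.028))
b=lambda x,y:np.array([320+(x-540)/3,170+y/3])-0.33
print("tray corners(z?)",[P(b(*p),.026) for p in [(598,66),(727,66),(727,205),(596,204)]], "rod",P(b(680,62),.222),"hook tip",P(b(675,160),.212))
```

```text
deck [[0.5641, 0.1528], [0.5697, -0.0988], [0.4089, -0.1017], [0.4032, 0.1481]]
shaker [0.4874, -0.0149, 0.0228] [[-0.0005, -0.0009], [-0.0004, 0.0008], [0.0004, -0.0], [0.0004, 0.0001]]
side deck corners [[0.5583, 0.154], [0.4041, 0.1555], [0.4066, -0.0952]]
plate [0.4831, 0.1289] block c [0.4834, 0.113] block ends [0.5031, 0.1133] [0.4624, 0.1127] blk outer [0.4834, 0.1229]
sleeves [0.4859, 0.0252] [0.4878, -0.0537] crook [0.4866, -0.0145] dish [0.4916, -0.0024]
tri gripB(far) crook?
wedge tip/blunt corners [0.5421, 0.3795] [0.5407, 0.3691] [0.4251, 0.3213] [0.438, 0.3052]
tray corners(z?) [[0.5666, -0.1734], [0.5667, -0.3208], [0.4084, -0.3189], [0.4094, -0.1707]] rod [0.5486, -0.2481] hook tip [0.4504, -0.2432]
```

```bash
cat >> h.py <<'E'
def rot(a): return np.array([[np.cos(a),-np.sin(a)],[np.sin(a),np.cos(a)]])
def state():
    o=manip.get_obs(); q=o["ee_rot"]; return np.array(o["position"]),2*np.arctan2(q[1],q[0]),o
def go(x,y,z,phi=None):
    p,a,o=state(); d=(np.array([x,y,z])-p)*1e3; e=rot(-a)@d[:2]
    s=0 if phi is None else -((phi-a+np.pi)%(2*np.pi)-np.pi)
    print("at",np.round(p,4),"phi",round(a,3),"| dp (old frame)",np.round([e[0],-e[1],-d[2]],1),"spin",round(s,3),"| F",np.round(o["ft_force"],1),"w",round(o["grip_width"],3),"t",round(o["clock"],2))
def wedgefit(im_t,im_s,x0):
    prof=np.array([[-65,-9.5],[65,-9.5],[65,-6.5],[10,9.5],[-65,9.5]])/1e3
    K=6; ms={}
    for c,im in (("top",im_t),("side",im_s)):
        u,v=proj(c,[x0[0],x0[1],x0[3]+.014])[0].astype(int); w=45
        x1,y1=max(u-w,0),max(v-w,0); g=crop(im,x1,y1,min(u+w,640),min(v+w,400),K)
        h=cv2.cvtColor(g,cv2.COLOR_BGR2HSV); m=((h[...,0]>5)&(h[...,0]<18)&(h[...,1]>150)&(h[...,2]>90)).astype(np.uint8); ms[c]=(m,x1,y1)
    def cost(q,full=False):
        xy=prof@rot(q[2]).T+q[:2]; X=np.vstack([np.c_[xy,np.full(5,x0[3])],np.c_[xy,np.full(5,x0[3]+.028)]]); r=[]
        for c,(m,a,b) in ms.items():
            uv=((proj(c,X)-[a,b]+.5)*K).astype(np.int32); t=np.zeros_like(m); cv2.fillConvexPoly(t,cv2.convexHull(uv),1)
            r.append((m&t).sum()/max((m|t).sum(),1))
        return r if full else -sum(r)
    from scipy.optimize import minimize
    b=min((minimize(cost,[x0[0]+dx,x0[1]+dy,x0[2]],method="Nelder-Mead",options=dict(initial_simplex=np.array(x0[:3])+np.array([[dx,dy,0],[dx+.01,dy,0],[dx,dy+.01,0],[dx,dy,.15]]),xatol=1e-4,fatol=1e-4)) for dx in (-.005,.005) for dy in (-.005,.005)),key=lambda r:r.fun)
    return b.x,cost(b.x,True)
E
python3 - <<'E'
from h import *
x,c=wedgefit(cv2.imread("pics/top0.png"),cv2.imread("pics/side0.png"),[.485,.344,.53,0]); print(x,c)
w=x[:2]+rot(x[2])@[-.035,0]; print("grip",w); go(w[0],w[1],.178,x[2])
E
```

```text
[0.48323771 0.3511086  0.57232704] [np.float64(0.9048875631023405), np.float64(0.661295891356888)]
grip [0.45381521 0.33215296]
at [ 0.1744 -0.6002  0.4047] phi 0.283 | dp (old frame) [ 528.5 -817.3  226.7] spin -0.289 | F [ 0.2 -0.8 -0.3] w 1.005 t 1.6
```

arm_command:
  plan:
    - {"dp": [50,0,-10]}
    - {"dp": [50,0,-10]}
    - {"dp": [50,0,-10]}
    - {"dp": [40,-25,-10]}
    - {"dp": [30,-35,-10]}

```text
invalid input at $.plan[0]: expected keys dp, spin
```

arm_command:
  plan:
    - {"dp": [45,-12,-15],"spin": 0}
    - {"dp": [45,-12,-15],"spin": 0}
    - {"dp": [45,-12,-15],"spin": 0}
    - {"dp": [45,-12,-15],"spin": 0}
    - {"dp": [45,-12,-15],"spin": 0}

```text
clock: 2.1
position: [0.3751, -0.4785, 0.4806]
ee_rot: [0.99, 0.141, 0.0, 0.0]
ft_force: [1.1, -0.8, 0.5]
grip_width: 1.003
grasp_force: 0.0
```

arm_command:
  plan:
    - {"dp": [16,-46,0],"spin": -0.06}
    - {"dp": [18,-46,0],"spin": -0.06}
    - {"dp": [20,-45,0],"spin": -0.06}
    - {"dp": [23,-44,0],"spin": -0.05}
    - {"dp": [25,-43,0],"spin": -0.05}

```text
clock: 2.6
position: [0.3798, -0.2311, 0.4798]
ee_rot: [0.96, 0.279, 0.0, 0.0]
ft_force: [0.7, -0.1, 0.5]
grip_width: 1.002
grasp_force: 0.0
```

Run:
```python
from h import *
go(.454,.332,.25,.55)
```

```text
at [ 0.3798 -0.2311  0.4798] phi 0.565 | dp (old frame) [ 364.  -435.9  229.8] spin 0.015 | F [ 0.7 -0.1  0.5] w 1.002 t 2.6
```

arm_command:
  plan:
    - {"dp": [31,-38,0],"spin": 0}
    - {"dp": [31,-38,0],"spin": 0}
    - {"dp": [31,-38,0],"spin": 0}
    - {"dp": [31,-38,0],"spin": 0}
    - {"dp": [31,-38,0],"spin": 0}

```text
clock: 3.1
position: [0.4095, 0.0124, 0.48]
ee_rot: [0.961, 0.278, 0.0, 0.001]
ft_force: [1.2, -0.2, -0.4]
grip_width: 0.998
grasp_force: 0.0
```

arm_command:
  plan:
    - {"dp": [31,-37,10],"spin": 0}
    - {"dp": [31,-37,15],"spin": 0}
    - {"dp": [31,-37,15],"spin": 0}
    - {"dp": [31,-37,15],"spin": 0}
    - {"dp": [31,-37,15],"spin": 0}

```text
clock: 3.6
position: [0.4419, 0.249, 0.4104]
ee_rot: [0.961, 0.277, 0.001, 0.0]
ft_force: [1.3, -1.2, 0.2]
grip_width: 0.996
grasp_force: 0.0
```

Run:
```python
from h import *
t=viewer.camera("top"); s=viewer.camera("side"); cv2.imwrite("pics/top1.png",t); cv2.imwrite("pics/side1.png",s)
go(.454,.332,.24,.57)
s0=cv2.imread("pics/side0.png")
a=crop(s0,190,290,300,370,6)
q=[.4832,.3511,.572]
prof=np.array([[-65,-9.5],[65,-9.5],[65,-6.5],[10,9.5],[-65,9.5]])/1e3
xy=prof@rot(q[2]).T+q[:2]
for z in (0,.028):
    uv=((proj("side",np.c_[xy,np.full(5,z)])-[190,290]+.5)*6).astype(int); cv2.polylines(a,[uv],True,(255,0,0),1)
b=crop(t,150,180,260,280,6)[:,:]; 
o=np.zeros((480+0,660,3),np.uint8); cv2.imwrite("pics/c3.png",a)
```

```text
at [0.4407 0.2525 0.4077] phi 0.57 | dp (old frame) [ 54.2 -59.8 167.7] spin 0.0 | F [-0.8 -0.6  0.3] w 1.0 t 3.7
```

View pics/c3.png

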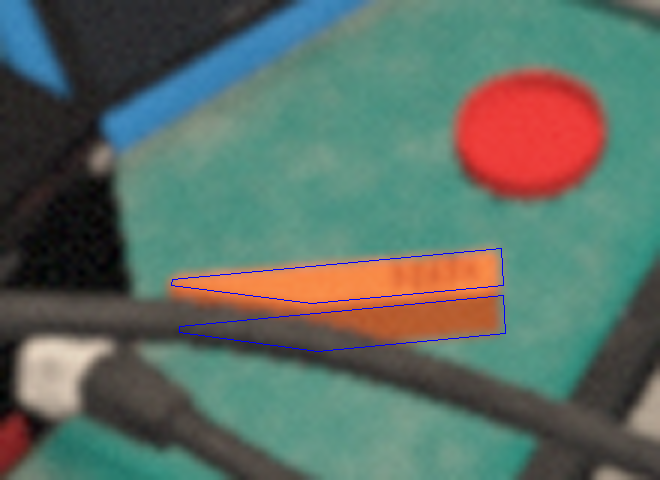

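arm_command:
  plan:
    - {"dp": [18,-20,35],"spin": 0}
    - {"dp": [18,-20,35],"spin": 0}
    - {"dp": [18,-20,35],"spin": 0}
    - {"dp": [0,0,45],"spin": 0}
    - {"dp": [0,0,20],"spin": 0}
  grip: -0.2

```text
clock: 4.2
position: [0.4548, 0.3264, 0.2366]
ee_rot: [0.96, 0.278, -0.002, 0.001]
ft_force: [-0.2, -1.3, -0.6]
grip_width: 0.602
grasp_force: 0.0
```

Run:
```python
from h import *
t=viewer.camera("top"); s=viewer.camera("side"); cv2.imwrite("pics/side2.png",s)
go(.454,.332,.178,.572)
cv2.imwrite("pics/c4.png",np.hstack([crop(s,200,240,300,380,4),crop(t,140,180,240,320,4)]))
```

```text
at [0.4551 0.3257 0.2376] phi 0.563 | dp (old frame) [ 2.4 -5.9 59.6] spin -0.009 | F [-1.3 -0.7  0.6] w 0.598 t 4.3
```

View pics/c4.png

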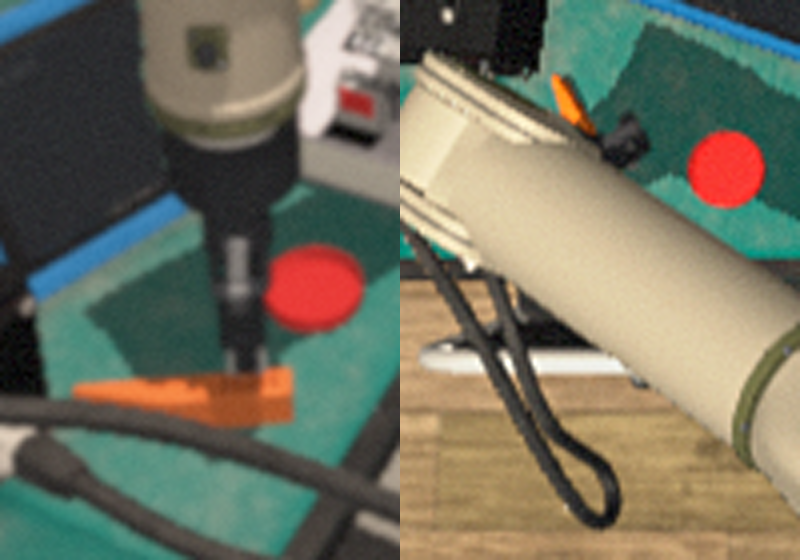

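arm_command:
  plan:
    - {"dp": [2,-6,30],"spin": -0.01}
    - {"dp": [0,0,20],"spin": 0}
    - {"dp": [0,0,9],"spin": 0}
    - {"dp": [0,0,0],"spin": 0}

```text
clock: 4.7
position: [0.4545, 0.3327, 0.1818]
ee_rot: [0.959, 0.282, 0.0, 0.0]
ft_force: [-0.0, -0.0, 0.1]
grip_width: 0.602
grasp_force: 0.0
```

arm_command:
  plan:
    - {"dp": [0,0,0],"spin": 0}
    - {"dp": [0,0,0],"spin": 0}
    - {"dp": [0,0,0],"spin": 0}
    - {"dp": [0,0,0],"spin": 0}
  grip: 1
  newtons: 50

```text
clock: 5.1
position: [0.4547, 0.3334, 0.1829]
ee_rot: [0.959, 0.282, 0.001, -0.0]
ft_force: [-0.8, -1.3, 7.2]
grip_width: 0.209
grasp_force: 49.9
```

arm_command:
  plan:
    - {"dp": [0,0,0],"spin": 0}
    - {"dp": [0,0,-5],"spin": 0}
    - {"dp": [0,0,-15],"spin": 0}

```text
clock: 5.4
position: [0.4538, 0.3327, 0.2014]
ee_rot: [0.959, 0.283, -0.001, 0.0]
ft_force: [0.0, -0.7, -0.2]
grip_width: 0.21
grasp_force: 49.0
```

Run:
```python
from h import *
q=np.array([.4874,-.0149,.0228]); P=lambda x,y:(q[:2]+rot(q[2])@[x,y])
for tip in (-60,-30,50):
    g=P((tip-100)/1e3,.135+.0095); print(tip,g,np.hypot(*g))
go(*P(-.14,.1445),.30,.0228)
```

```text
-60 [0.32414727 0.12591476] 0.34774412976318464
-30 [0.35413947 0.1265987 ] 0.376087752498673
50 [0.43411868 0.12842254] 0.45271556010976594
at [0.4538 0.3327 0.2014] phi 0.573 | dp (old frame) [-204.   113.9  -98.6] spin 0.55 | F [ 0.  -0.7 -0.2] w 0.21 t 5.4
```

arm_command:
  plan:
    - {"dp": [-15,8,-35],"spin": 0}
    - {"dp": [-35,20,-25],"spin": 0}
    - {"dp": [-40,22,-20],"spin": 0}
    - {"dp": [-40,22,-15],"spin": 0}
    - {"dp": [-40,22,0],"spin": 0}

```text
clock: 5.9
position: [0.3642, 0.1659, 0.2971]
ee_rot: [0.959, 0.283, 0.001, 0.0]
ft_force: [-0.2, -0.3, -0.2]
grip_width: 0.207
grasp_force: 48.9
```

arm_command:
  plan:
    - {"dp": [-17,9,0],"spin": 0.13}
    - {"dp": [0,0,0],"spin": 0.14}
    - {"dp": [0,0,0],"spin": 0.14}
    - {"dp": [0,0,0],"spin": 0.14}
    - {"dp": [0,0,0],"spin": 0}

```text
clock: 6.4
position: [0.3552, 0.1497, 0.2964]
ee_rot: [1.0, 0.011, 0.0, 0.0]
ft_force: [0.7, 0.5, -0.3]
grip_width: 0.207
grasp_force: 48.9
```

Run:
```python
from h import *
q=np.array([.4874,-.0149,.0228]); P=lambda x,y:(q[:2]+rot(q[2])@[x,y])
t=viewer.camera("top"); s=viewer.camera("side"); cv2.imwrite("pics/side3.png",s); cv2.imwrite("pics/top3.png",t)
go(*P(-.14,.1445),.30,.0228); p,a,o=state(); print(o["joint_pos"])
g=p[:2]+rot(a)@[.035,0]; z=p[2]-.1825
print(wedgefit(t,s,[g[0],g[1],a,z]),g,a,z)
```

```text
at [0.3552 0.1495 0.2962] phi 0.028 | dp (old frame) [-11.7  22.8  -3.8] spin 0.005 | F [ 0.  -0.1 -0.2] w 0.21 t 6.5
[ 0.70547763 -0.11264424 -1.13740333  2.13419416 -0.11678759  1.05739355
 -1.91486485]
(array([0.38981523, 0.15127114, 0.00463346]), [np.float64(0.3987282393411863), np.float64(0.6324289991833771)]) [0.39021731 0.15051133] 0.02791216579767367 0.11365029364656459
```

arm_command:
  plan:
    - {"dp": [-6,12,10],"spin": 0.005}
    - {"dp": [-6,11,20],"spin": 0}
    - {"dp": [0,0,15],"spin": 0}
    - {"dp": [0,0,0],"spin": 0}

```text
clock: 6.9
position: [0.343, 0.1258, 0.2497]
ee_rot: [1.0, 0.011, -0.001, -0.0]
ft_force: [0.4, -0.1, -0.1]
grip_width: 0.207
grasp_force: 49.0
```

Run:
```python
from h import *
q=np.array([.4874,-.0149,.0228]); P=lambda x,y:(q[:2]+rot(q[2])@[x,y])
t=viewer.camera("top"); s=viewer.camera("side"); cv2.imwrite("pics/side4.png",s); cv2.imwrite("pics/top4.png",t)
go(*P(-.14,.1445),.25,.0228); p,a,o=state(); print(o["joint_pos"])
g=p[:2]+rot(a)@[.035,0]; z=p[2]-.1825
print(wedgefit(t,s,[g[0],g[1],a,z]),g,a,z)
A=crop(t,230,190,280,235,10);
def ov(im,c,x0,y0,k):
    im=im.copy()
    def L(pts,col):
        cv2.polylines(im,[((proj(c,pts)-[x0,y0]+.5)*k).astype(int)],False,col,1)
    xy=np.array([P(.02,.135),P(-.025,.135)])
    L(np.c_[xy,[.09,.09]],(255,0,0)); 
    xy=np.array([P(.02,.141),P(-.02,.141)]); L(np.c_[xy,[.094,.094]],(0,255,0))
    prof=np.array([[-65,-9.5],[65,-9.5],[65,-6.5],[10,9.5],[-65,9.5],[-65,-9.5]])/1e3
    xy=prof@rot(a).T+g; L(np.c_[xy,np.full(6,z+.028)],(255,0,255))
    return im
B=crop(s,270,230,320,290,8)
A=ov(A,"top",230,190,10); B=ov(crop(s,270,235,307,280,8)if 0 else crop(s,265,240,300,285,10),"side",265,240,10)
print(A.shape,B.shape); o=np.zeros((450,850,3),np.uint8); o[:,:500]=A[:450]; o[:,500:]=B[:450,:350]; cv2.imwrite("pics/c5.png",cv2.resize(o,None,fx=.94,fy=.94))
```

```text
at [0.3439 0.1265 0.2512] phi 0.021 | dp (old frame) [0.3 0.1 1.2] spin -0.002 | F [-0.2  1.   0. ] w 0.212 t 7.0
[ 0.72191574 -0.06319717 -1.13917968  2.22245242 -0.07228096  0.94687129
 -1.92378785]
(array([0.37970851, 0.12743775, 0.00091862]), [np.float64(0.36596129908339936), np.float64(0.6083531871444547)]) [0.37887323 0.12721595] 0.02123440643038917 0.0687218167450917
(450, 500, 3) (450, 350, 3)
```

View pics/c5.png

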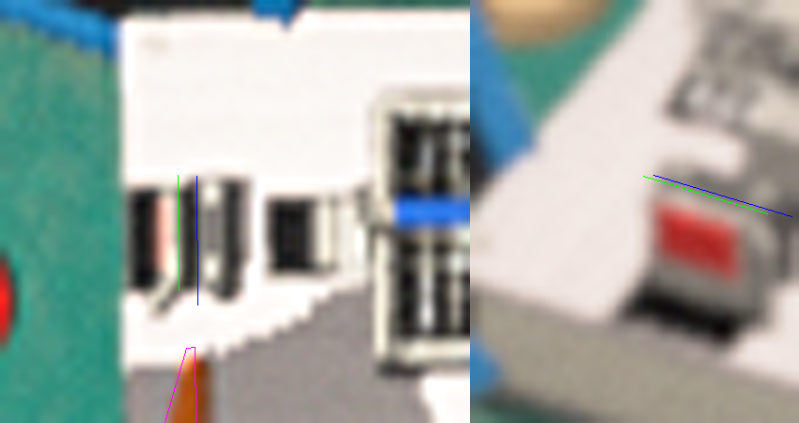

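Run:
```python
from h import *
t=cv2.imread("pics/top4.png").astype(int)
for v in range(225,246):
    r=t[v,240:262]; sat=(r.max(1)-r.min(1))*((r[:,2]>r[:,0])&(r[:,2]>r[:,1])); print(v,sat.tolist())
g=np.array([.3789,.1272]);a=.0212
prof=np.array([[-65,-9.5],[65,-9.5],[65,-6.5],[10,9.5],[0,9.5],[0,-9.5]])/1e3
print(proj("top",np.c_[prof@rot(a).T+g,np.full(6,.0968)]),proj("top",np.c_[prof@rot(a).T+g,np.full(6,.0688)])[1:3])
```

```text
225 [0, 0, 0, 9, 6, 8, 8, 7, 8, 5, 7, 8, 6, 7, 7, 8, 14, 16, 23, 14, 14, 16]
226 [0, 0, 0, 12, 6, 7, 8, 6, 5, 4, 3, 5, 12, 6, 13, 24, 15, 12, 15, 10, 13, 13]
227 [0, 0, 0, 13, 0, 5, 6, 4, 2, 15, 44, 28, 17, 21, 15, 12, 13, 14, 13, 13, 10, 13]
228 [0, 0, 0, 10, 20, 21, 15, 16, 21, 87, 162, 77, 21, 12, 11, 11, 10, 14, 11, 10, 14, 12]
229 [0, 0, 0, 0, 14, 15, 13, 11, 25, 122, 162, 114, 41, 9, 11, 11, 11, 12, 15, 18, 14, 14]
230 [0, 0, 0, 0, 19, 13, 9, 7, 13, 122, 156, 100, 41, 10, 10, 11, 16, 12, 12, 15, 13, 14]
231 [0, 0, 0, 0, 15, 13, 11, 8, 31, 138, 160, 100, 42, 11, 12, 14, 15, 13, 11, 13, 13, 12]
232 [0, 0, 0, 0, 14, 13, 8, 12, 58, 147, 157, 109, 44, 6, 12, 12, 15, 13, 15, 15, 12, 15]
233 [0, 0, 0, 0, 16, 13, 11, 11, 92, 151, 158, 102, 38, 7, 9, 16, 12, 11, 11, 15, 10, 13]
234 [0, 0, 0, 0, 16, 16, 7, 14, 117, 158, 160, 98, 44, 8, 7, 15, 14, 13, 15, 11, 12, 14]
235 [0, 0, 0, 0, 15, 12, 9, 28, 132, 164, 152, 103, 43, 9, 13, 14, 10, 12, 12, 13, 14, 11]
236 [0, 0, 0, 0, 17, 14, 11, 69, 152, 160, 150, 96, 44, 6, 11, 11, 13, 11, 16, 14, 13, 15]
237 [0, 0, 0, 0, 15, 11, 13, 103, 151, 155,
[... 280 characters left out ...]
, 0, 0, 0, 0, 0, 0, 0, 0, 0]
241 [25, 27, 15, 0, 0, 0, 88, 161, 150, 150, 158, 113, 24, 0, 0, 0, 0, 0, 0, 0, 0, 0]
242 [27, 26, 25, 0, 0, 0, 111, 160, 155, 150, 159, 108, 23, 0, 0, 0, 0, 0, 0, 0, 0, 0]
243 [31, 38, 24, 0, 0, 0, 150, 164, 155, 152, 166, 103, 0, 0, 0, 0, 0, 0, 0, 0, 0, 0]
244 [27, 34, 28, 0, 18, 66, 156, 153, 151, 152, 153, 110, 25, 0, 0, 0, 0, 0, 0, 0, 0, 0]
245 [43, 27, 21, 18, 26, 70, 127, 157, 164, 148, 150, 108, 39, 0, 0, 0, 0, 0, 4, 0, 1, 6]
[[250.53396627 266.6873258 ]
 [250.28532456 226.48700216]
 [249.36686219 226.50523777]
 [244.55269519 243.52993114]
 [244.56813261 246.62012895]
 [250.40831857 246.50596427]] [[251.49722404 226.8279837 ]
 [250.5947357  226.8458991 ]]
```

Run:
```python
from h import *
t=cv2.imread("pics/top4.png"); g=cv2.cvtColor(t,cv2.COLOR_BGR2GRAY)
print("col",list(range(243,260)))
for v in range(206,224): print(v,g[v,243:260].tolist())
q=np.array([.4874,-.0149,.0228]); P=lambda x,y:(q[:2]+rot(q[2])@[x,y])
for n,x,y,z in [("face top",0,.135,.09),("face bot",0,.135,.06),("bl in",0,.12,.09),("plate in top",0,.141,.094),("plate in bot",0,.141,.06),("blk -x end",-.025,.135,.09),("lead",-.028,.145,.094)]: print(n,proj("top",[*P(x,y),z]).round(2))
```

```text
col [243, 244, 245, 246, 247, 248, 249, 250, 251, 252, 253, 254, 255, 256, 257, 258, 259]
206 [237, 252, 249, 248, 248, 249, 249, 250, 249, 250, 251, 250, 250, 249, 249, 249, 249]
207 [236, 253, 250, 250, 250, 250, 252, 252, 253, 253, 253, 254, 253, 251, 251, 249, 250]
208 [238, 255, 255, 253, 253, 254, 253, 232, 234, 231, 224, 221, 231, 237, 252, 252, 250]
209 [209, 222, 214, 216, 229, 231, 199, 122, 177, 216, 154, 97, 122, 180, 255, 254, 254]
210 [139, 90, 69, 86, 178, 169, 83, 63, 180, 251, 167, 58, 89, 180, 255, 237, 227]
211 [110, 42, 22, 85, 214, 201, 77, 55, 160, 206, 141, 57, 99, 185, 255, 154, 89]
212 [111, 37, 30, 85, 215, 200, 88, 41, 128, 129, 117, 55, 100, 184, 255, 126, 37]
213 [113, 47, 29, 93, 211, 201, 83, 50, 127, 123, 120, 57, 103, 187, 255, 129, 36]
214 [115, 38, 33, 93, 212, 200, 88, 47, 127, 125, 119, 52, 104, 189, 255, 126, 33]
215 [112, 43, 30, 90, 207, 196, 88, 43, 127, 125, 122, 55, 102, 183, 255, 129, 36]
216 [110, 45, 31, 89, 213, 226, 95, 47, 131, 130, 120, 56, 90, 181, 255, 156, 42]
217 [108, 49, 33, 92, 215, 245, 97, 52, 151, 204, 145, 53, 83, 187, 255, 176, 52]
218 [117, 46, 25, 80, 213, 251, 102, 50, 166, 253, 146, 60, 111, 246, 255, 167, 60]
219 [128, 42, 18, 73, 183, 222, 86, 59, 155, 209, 126, 67, 134, 255, 255, 209, 179]
220 [128, 74, 57, 119, 211, 150, 85, 93, 173, 135, 103, 63, 134, 255, 255, 249, 250]
221 [203, 227, 180, 209, 186, 121, 191, 231, 245, 206, 114, 95, 200, 255, 253, 252, 253]
222 [245, 255, 240, 196, 122, 201, 252, 255, 255, 252, 231, 230, 251, 253, 251, 251, 252]
223 [239, 255, 242, 197, 196, 249, 254, 252, 252, 253, 254, 254, 252, 251, 251, 253, 253]
face top [[250.47 214.31]]
face bot [[251.75 214.9 ]]
bl in [[255.03 214.21]]
plate in top [[248.46 214.27]]
plate in bot [[249.96 214.94]]
blk -x end [[250.53 221.92]]
lead [[247.31 222.84]]
```

arm_command:
  plan:
    - {"dp": [0,-1,6],"spin": 0}
    - {"dp": [0,0,1],"spin": 0}
    - {"dp": [0,0,0],"spin": 0}

```text
clock: 7.3
position: [0.3438, 0.1272, 0.2438]
ee_rot: [1.0, 0.01, -0.0, -0.0]
ft_force: [-0.1, 0.6, -0.8]
grip_width: 0.21
grasp_force: 49.0
```

arm_command:
  plan:
    - {"dp": [0,0,1],"spin": 0}
    - {"dp": [0,0,1],"spin": 0}

```text
clock: 7.5
position: [0.3438, 0.1271, 0.242]
ee_rot: [1.0, 0.009, -0.0, -0.0]
ft_force: [-5.0, 0.1, 9.2]
grip_width: 0.209
grasp_force: 50.2
```

arm_command:
  plan:
    - {"dp": [0,0,-1],"spin": 0}
    - {"dp": [5,0,0],"spin": 0}
    - {"dp": [5,0,0],"spin": 0}
    - {"dp": [5,0,0],"spin": 0}
    - {"dp": [4,0,0],"spin": 0}

```text
clock: 8.0
position: [0.3633, 0.1274, 0.2427]
ee_rot: [1.0, 0.009, -0.0, -0.0]
ft_force: [0.4, 0.1, 0.3]
grip_width: 0.209
grasp_force: 48.9
```

arm_command:
  plan:
    - {"dp": [3,0,0],"spin": 0}
    - {"dp": [3,0,0],"spin": 0}
    - {"dp": [3,0,0],"spin": 0}
    - {"dp": [3,0,0],"spin": 0}

```text
clock: 8.4
position: [0.3742, 0.1278, 0.2425]
ee_rot: [1.0, 0.009, -0.001, 0.0]
ft_force: [-10.4, 0.7, 10.4]
grip_width: 0.207
grasp_force: 50.3
```

Run:
```python
from h import *
t=viewer.camera("top"); cv2.imwrite("pics/top5.png",t); g=cv2.cvtColor(t,cv2.COLOR_BGR2GRAY)
r=t.astype(int); sat=(r.max(2)-r.min(2))*((r[...,2]>r[...,0])&(r[...,2]>r[...,1]))
for v in range(209,230): print(v,sat[v,243:256].tolist(), g[v,243:256].tolist())
q=np.array([.4874,-.0149,.0228]); P=lambda x,y:(q[:2]+rot(q[2])@[x,y])
go(*P(-.050,.1445),.2425,.0228)
```

```text
209 [13, 25, 25, 24, 18, 23, 25, 13, 22, 25, 15, 7, 12] [201, 223, 216, 211, 228, 221, 199, 120, 182, 215, 157, 93, 120]
210 [0, 11, 9, 7, 12, 19, 11, 2, 18, 17, 17, 5, 8] [141, 86, 65, 95, 205, 152, 76, 60, 179, 252, 166, 57, 91]
211 [0, 0, 9, 15, 9, 18, 8, 4, 17, 24, 15, 3, 6] [109, 40, 27, 103, 253, 169, 74, 52, 167, 202, 147, 53, 97]
212 [0, 0, 15, 39, 28, 18, 8, 0, 12, 14, 9, 0, 10] [112, 39, 32, 106, 232, 173, 79, 41, 127, 127, 119, 54, 101]
213 [0, 1, 12, 50, 50, 21, 8, 4, 9, 9, 6, 5, 9] [112, 41, 38, 92, 196, 163, 83, 37, 126, 123, 116, 59, 103]
214 [0, 0, 13, 45, 56, 17, 6, 0, 9, 9, 11, 0, 8] [115, 45, 35, 89, 195, 169, 80, 47, 128, 124, 123, 60, 106]
215 [0, 0, 12, 39, 53, 21, 10, 2, 9, 12, 8, 6, 11] [114, 42, 41, 94, 202, 172, 81, 41, 128, 127, 117, 59, 97]
216 [0, 2, 13, 40, 54, 18, 4, 3, 0, 11, 6, 6, 7] [110, 33, 38, 91, 198, 171, 80, 43, 125, 139, 119, 53, 92]
217 [0, 0, 10, 38, 56, 17, 20, 30, 10, 20, 0, 0, 6] [114, 41, 29, 94, 201, 174, 92, 66, 157, 197, 117, 52, 81]
218 [0, 0, 9, 40, 50, 25, 140, 126, 0, 19, 0, 4, 5] [125, 45, 28, 88, 199, 180, 134, 109, 138, 195, 10
[... 740 characters left out ...]
, 157, 70, 21, 11, 11, 15] [134, 154, 150, 152, 129, 106, 101, 94, 79, 129, 151, 148, 148]
226 [0, 15, 9, 14, 92, 152, 150, 160, 72, 26, 11, 10, 13] [135, 152, 147, 148, 122, 104, 110, 91, 81, 132, 153, 147, 150]
227 [0, 14, 11, 14, 110, 157, 163, 153, 73, 23, 14, 11, 10] [134, 152, 150, 147, 108, 101, 101, 96, 80, 130, 152, 147, 149]
228 [0, 16, 10, 29, 126, 158, 154, 146, 74, 26, 9, 13, 14] [138, 151, 150, 136, 108, 103, 103, 97, 81, 133, 150, 149, 149]
229 [0, 11, 11, 59, 146, 157, 159, 143, 78, 26, 9, 11, 11] [138, 154, 148, 127, 104, 103, 105, 95, 76, 135, 148, 147, 149]
at [0.3746 0.1278 0.2426] phi 0.019 | dp (old frame) [59.6  0.5  0.1] spin -0.004 | F [-5.5 -0.4  4.1] w 0.208 t 8.45
```

arm_command:
  plan:
    - {"dp": [4,0,-0.5],"spin": 0}
    - {"dp": [4,0,0],"spin": 0}
    - {"dp": [4,0,0],"spin": 0}
    - {"dp": [4,0,0],"spin": 0}

```text
clock: 8.85
position: [0.3899, 0.1282, 0.2428]
ee_rot: [1.0, 0.01, -0.002, 0.0]
ft_force: [-9.3, 0.9, 7.0]
grip_width: 0.21
grasp_force: 49.9
```

arm_command:
  plan:
    - {"dp": [4,0,0],"spin": 0}
    - {"dp": [4,0,0],"spin": 0}
    - {"dp": [4,0,0],"spin": 0}
    - {"dp": [4,0,0],"spin": 0}

```text
clock: 9.25
position: [0.4055, 0.1285, 0.2428]
ee_rot: [1.0, 0.01, -0.002, 0.0]
ft_force: [-12.8, 0.2, 13.1]
grip_width: 0.215
grasp_force: 50.7
```

arm_command:
  plan:
    - {"dp": [4,0,-0.7],"spin": 0}
    - {"dp": [4,0,0],"spin": 0}
    - {"dp": [4,0,0],"spin": 0}
    - {"dp": [4,0,0],"spin": 0}

```text
clock: 9.65
position: [0.4214, 0.1287, 0.2429]
ee_rot: [1.0, 0.01, -0.002, 0.0]
ft_force: [-9.4, 1.2, 0.3]
grip_width: 0.209
grasp_force: 49.0
```

arm_command:
  plan:
    - {"dp": [4,0,0],"spin": 0}
    - {"dp": [4,0,0],"spin": 0}
    - {"dp": [4,0,0],"spin": 0}
    - {"dp": [3,0,0],"spin": 0}
    - {"dp": [0,0,0],"spin": 0}

```text
clock: 10.15
position: [0.437, 0.129, 0.2432]
ee_rot: [1.0, 0.01, -0.002, -0.0]
ft_force: [-3.5, 1.9, -1.4]
grip_width: 0.21
grasp_force: 48.8
```

Run:
```python
from h import *
t=viewer.camera("top"); s=viewer.camera("side"); cv2.imwrite("pics/top6.png",t); cv2.imwrite("pics/side6.png",s)
q=np.array([.4874,-.0149,.0228]); P=lambda x,y:(q[:2]+rot(q[2])@[x,y])
go(*P(-.050,.1445),.2425,.0228)
cv2.imwrite("pics/c6.png",np.hstack([crop(t,232,190,282,240,8),crop(s,258,240,308,290,8)]))
```

```text
at [0.437  0.129  0.2433] phi 0.019 | dp (old frame) [-2.9  0.5  0.8] spin -0.004 | F [-4.4  1.  -3.9] w 0.206 t 10.25
```

View pics/c6.png

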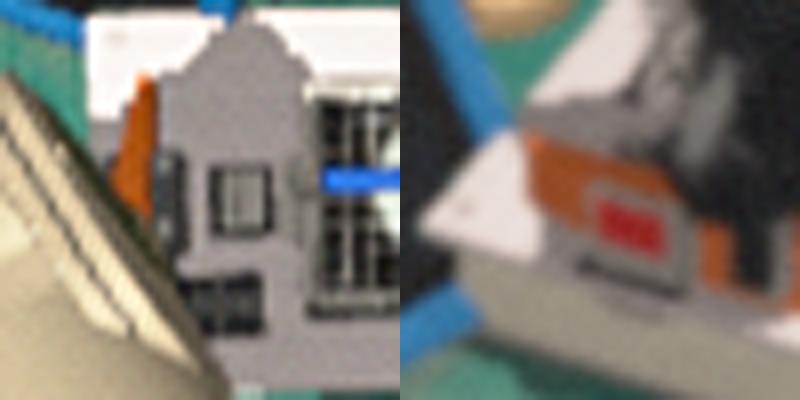

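arm_command:
  plan:
    - {"dp": [0,0.5,1],"spin": 0}
    - {"dp": [0,0,0],"spin": 0}

```text
clock: 10.45
position: [0.4372, 0.1288, 0.2429]
ee_rot: [1.0, 0.01, -0.001, -0.0]
ft_force: [-7.3, 2.8, 2.4]
grip_width: 0.211
grasp_force: 49.7
```

arm_command:
  plan:
    - {"dp": [0,0,0],"spin": 0}
    - {"dp": [0,0,0],"spin": 0}
    - {"dp": [0,0,0],"spin": 0}
    - {"dp": [0,0,-5],"spin": 0}
    - {"dp": [0,0,-15],"spin": 0}
  grip: -0.2

```text
clock: 10.95
position: [0.4375, 0.128, 0.2627]
ee_rot: [1.0, 0.009, -0.001, -0.0]
ft_force: [0.7, -0.1, 0.6]
grip_width: 0.598
grasp_force: 0.0
```

arm_command:
  plan:
    - {"dp": [0,0,-30],"spin": 0}
    - {"dp": [0,0,-40],"spin": 0}
    - {"dp": [0,0,-40],"spin": 0}
    - {"dp": [0,45,0],"spin": 0}
    - {"dp": [0,45,0],"spin": 0}

```text
clock: 11.45
position: [0.4396, 0.0382, 0.3747]
ee_rot: [1.0, 0.011, 0.002, 0.0]
ft_force: [0.4, -0.3, -0.7]
grip_width: 0.601
grasp_force: 0.0
```

Run:
```python
from h import *
t=viewer.camera("top"); s=viewer.camera("side"); cv2.imwrite("pics/top7.png",t); cv2.imwrite("pics/side7.png",s)
q=np.array([.4874,-.0149,.0228]); P=lambda x,y:(q[:2]+rot(q[2])@[x,y])
g=P(-.015,.1445)
print("wedge",wedgefit(t,s,[g[0],g[1],.0228,.06]),g)
p0=P(0,.0);go(*P(0,-.039),.35,.0228+np.pi/2);go(*P(0,.039),.35,.0228+np.pi/2);print(P(0,-.039),P(0,.039))
h=cv2.cvtColor(t,cv2.COLOR_BGR2HSV); m=cv2.inRange(h,(105,150,100),(125,255,255)); m[:,:265]=0;m[:,320:]=0;m[:205]=0;m[:220,:][:0]=0
n,l,st,ce=cv2.connectedComponentsWithStats(m); print("top blue",[(st[i].tolist(),ce[i].round(2).tolist(),onplane("top",ce[i],.177).round(4)) for i in range(1,n) if st[i][4]>8])
hs=cv2.cvtColor(s,cv2.COLOR_BGR2HSV); ms=cv2.inRange(hs,(105,150,60),(125,255,255)); ms[:,:290]=0; ms[:,340:]=0; ms[:195]=0;ms[240:]=0
n,l,st,ce=cv2.connectedComponentsWithStats(ms); print("side blue",[(st[i].tolist(),ce[i].round(2).tolist()) for i in range(1,n) if st[i][4]>8])
print("pred side",[proj("side",[*P(0,y),.172]).round(1) for y in (.039,-.039)])
cv2.imwrite("pics/c7.png",np.hstack([crop(t,225,190,325,250,5)[:300,:400],crop(s,250,190,330,290,5)[:300][:, :400]]))
```

```text
wedge (array([ 0.47502097,  0.12957442, -0.02167651]), [np.float64(0.019603595797682227), np.float64(0.524366264548015)]) [0.46910958 0.12922047]
at [0.4395 0.0326 0.3733] phi 0.01 | dp (old frame) [47.9 87.  23.3] spin -1.583 | F [-0.2 -0.2 -1. ] w 0.598 t 11.55
at [0.4395 0.0326 0.3733] phi 0.01 | dp (old frame) [46.9  9.  23.3] spin -1.583 | F [-0.2 -0.2 -1. ] w 0.598 t 11.55
[ 0.48828912 -0.05388986] [0.48651088 0.02408986]
top blue [([298, 210, 10, 4, 28], [302.86, 211.25], array([ 0.4883, -0.0551]))]
side blue [([304, 215, 4, 5, 10], [305.8, 217.2])]
pred side [array([[305.4, 217.4]]), array([[316.5, 204.1]])]
```

arm_command:
  plan:
    - {"dp": [10,0,-6],"spin": 0.14}
    - {"dp": [0,0,0],"spin": 0.142}
    - {"dp": [0,0,0],"spin": 0.142}
    - {"dp": [0,0,0],"spin": 0.142}
    - {"dp": [0,0,0],"spin": 0.142}

```text
clock: 12.05
position: [0.4494, 0.0387, 0.3793]
ee_rot: [0.94, -0.341, 0.0, -0.0]
ft_force: [-0.3, -0.2, -0.2]
grip_width: 0.598
grasp_force: 0.0
```

arm_command:
  plan:
    - {"dp": [0,0,0],"spin": 0.142}
    - {"dp": [0,0,0],"spin": 0.142}
    - {"dp": [0,0,0],"spin": 0.142}
    - {"dp": [0,0,0],"spin": 0.142}
    - {"dp": [0,0,0],"spin": 0.142}

```text
clock: 12.55
position: [0.4395, 0.0365, 0.3918]
ee_rot: [0.837, -0.547, 0.007, -0.011]
ft_force: [-0.7, 0.1, 2.2]
grip_width: 0.601
grasp_force: 0.0
```

arm_command:
  plan:
    - {"dp": [0,-15,0],"spin": 0.14}
    - {"dp": [0,-22,0],"spin": 0}
    - {"dp": [0,0,0],"spin": 0}

```text
clock: 12.85
position: [0.4571, 0.0441, 0.4004]
ee_rot: [0.809, -0.587, 0.011, -0.014]
ft_force: [0.1, 0.4, 0.4]
grip_width: 0.599
grasp_force: 0.0
```

Run:
```python
from h import *
go(.4865,.0241,.327,.0228-np.pi/2); print(state()[2]["joint_pos"].round(2))
t=viewer.camera("top"); s=viewer.camera("side"); cv2.imwrite("pics/top8.png",t); cv2.imwrite("pics/side8.png",s)
g=[.4691,.1292,.0228,.06]; print("wedge",wedgefit(t,s,g))
cv2.imwrite("pics/c8.png",np.hstack([crop(t,225,190,305,250,5),crop(s,250,180,330,290,5)[:300]]))
```

```text
at [0.4571 0.0441 0.4004] phi -1.255 | dp (old frame) [ 28.1 -21.7  73.4] spin 0.293 | F [0.1 0.4 0.4] w 0.599 t 12.85
[ 1.67 -0.5  -1.47  1.85 -0.53  1.35 -2.5 ]
wedge (array([ 0.4741325 ,  0.12997854, -0.05116782]), [np.float64(0.0), np.float64(0.5257018057849039)])
```

View pics/c8.png

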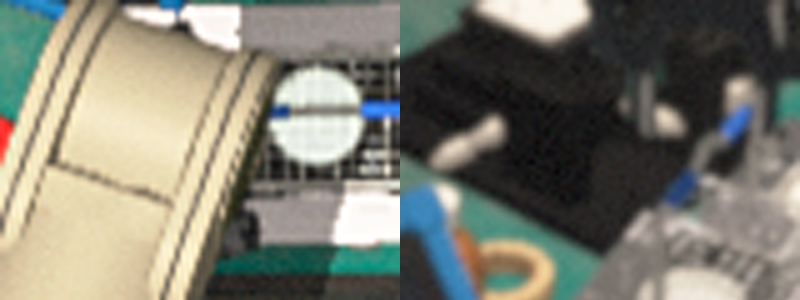

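arm_command:
  plan:
    - {"dp": [0,0,-5],"spin": -0.145}
    - {"dp": [0,0,0],"spin": -0.145}
    - {"dp": [0,0,0],"spin": -0.145}
    - {"dp": [0,0,0],"spin": -0.145}
    - {"dp": [0,0,0],"spin": -0.145}

```text
clock: 13.45
position: [0.4556, 0.0474, 0.4033]
ee_rot: [0.967, -0.256, 0.014, -0.006]
ft_force: [0.1, -0.5, 0.4]
grip_width: 0.599
grasp_force: 0.0
```

arm_command:
  plan:
    - {"dp": [0,0,0],"spin": -0.145}
    - {"dp": [0,0,0],"spin": -0.145}
    - {"dp": [0,0,0],"spin": -0.145}
    - {"dp": [0,0,0],"spin": -0.145}
    - {"dp": [0,0,0],"spin": -0.145}

```text
clock: 13.95
position: [0.4556, 0.0474, 0.4033]
ee_rot: [0.995, 0.103, 0.015, -0.001]
ft_force: [-0.3, 0.5, -1.0]
grip_width: 0.601
grasp_force: 0.0
```

Run:
```python
from h import *
go(.4865,.0241,.327,.0228+np.pi/2); o=state()[2];print(o["joint_pos"].round(2),o["ee_rot"])
```

```text
at [0.4556 0.0474 0.4033] phi 0.207 | dp (old frame) [25.4 29.2 76.3] spin -1.386 | F [-0.3  0.5 -1. ] w 0.601 t 13.95
[ 1.65 -0.48 -1.47  1.84 -0.5   1.35 -1.07] [ 9.94511533e-01  1.03485314e-01  1.53861541e-02 -9.31065579e-04]
```

arm_command:
  plan:
    - {"dp": [0,0,0],"spin": -0.14}
    - {"dp": [0,0,0],"spin": -0.14}
    - {"dp": [0,0,0],"spin": -0.14}
    - {"dp": [0,0,0],"spin": -0.14}
    - {"dp": [0,0,0],"spin": -0.14}

```text
clock: 14.45
position: [0.4556, 0.0474, 0.4033]
ee_rot: [0.899, 0.438, 0.015, 0.004]
ft_force: [-0.4, -0.2, -0.6]
grip_width: 0.601
grasp_force: 0.0
```

arm_command:
  plan:
    - {"dp": [0,0,0],"spin": -0.14}
    - {"dp": [0,0,0],"spin": -0.14}
    - {"dp": [0,0,0],"spin": -0.14}
    - {"dp": [0,0,0],"spin": -0.14}
    - {"dp": [0,0,0],"spin": -0.126}

```text
clock: 14.95
position: [0.4556, 0.0474, 0.4033]
ee_rot: [0.699, 0.715, 0.012, 0.009]
ft_force: [0.3, -0.2, -0.8]
grip_width: 0.601
grasp_force: 0.0
```

```bash
cat >> h.py <<'E'
from scipy.spatial.transform import Rotation as Ro
def gg(x,y,z,phi=None):   # grasp point target
    p,a,o=state(); R=Ro.from_quat(o["ee_rot"]).as_matrix(); gp=p+R[:,2]*.155
    s=0 if phi is None else -((phi-a+np.pi)%(2*np.pi)-np.pi)
    print("grasp pt",gp.round(4),"phi",round(a,3),"dp",(R.T@(np.array([x,y,z])-gp)*1e3).round(1),"spin",round(s,3),"zax",R[:,2].round(3),"J",np.round(o["joint_pos"],2),"F",np.round(o["ft_force"],1),"w",round(o["grip_width"],3),"t",o["clock"])
E
python3 - <<'E'
from h import *
gg(.4865,.0241,.174,.0228+np.pi/2)
E
```

```text
grasp pt [0.4604 0.0481 0.2484] phi 1.593 dp [-24.9  23.3  75. ] spin -0.001 zax [ 0.03   0.005 -1.   ] J [ 1.65 -0.48 -1.47  1.84 -0.5   1.35  0.32] F [ 0.3 -0.2 -0.8] w 0.601 t 14.95
```

arm_command:
  plan:
    - {"dp": [-13,12,0],"spin": 0}
    - {"dp": [-12,11,0],"spin": 0}
    - {"dp": [0,0,20],"spin": 0}
    - {"dp": [0,0,0],"spin": 0}

```text
clock: 15.35
position: [0.4572, 0.0204, 0.3907]
ee_rot: [0.702, 0.712, 0.019, 0.014]
ft_force: [-0.3, -0.2, 0.1]
grip_width: 0.596
grasp_force: 0.0
```

Run:
```python
from h import *
gg(.4865,.0241,.174,.0228+np.pi/2)
```

```text
grasp pt [0.4644 0.0216 0.2359] phi 1.584 dp [ 1.8 19.2 62.9] spin -0.01 zax [ 0.046  0.007 -0.999] J [ 1.72 -0.5  -1.47  1.87 -0.53  1.32  0.4 ] F [-0.3 -0.2  0.1] w 0.596 t 15.35
```

arm_command:
  plan:
    - {"dp": [0,30,0],"spin": 0}
    - {"dp": [0,30,0],"spin": 0}
    - {"dp": [0,30,0],"spin": 0}

```text
clock: 15.65
position: [0.4794, 0.0195, 0.4228]
ee_rot: [0.701, 0.711, 0.041, 0.034]
ft_force: [-0.4, 0.1, -0.6]
grip_width: 0.6
grasp_force: 0.0
```

Run:
```python
from h import *
gg(.4865,.0241,.174,.0228+np.pi/2)
```

```text
grasp pt [0.4957 0.0211 0.2687] phi 1.586 dp [  2.3 -19.   93.2] spin -0.008 zax [ 0.105  0.01  -0.994] J [ 1.75 -0.5  -1.47  1.79 -0.55  1.33  0.4 ] F [-0.4  0.1 -0.6] w 0.6 t 15.65
```

arm_command:
  plan:
    - {"dp": [0,0,0],"spin": -0.149}
    - {"dp": [0,0,0],"spin": -0.149}
    - {"dp": [0,0,0],"spin": -0.149}
    - {"dp": [0,0,0],"spin": -0.149}
    - {"dp": [0,0,0],"spin": -0.149}

```text
clock: 16.15
position: [0.4791, 0.0191, 0.4224]
ee_rot: [0.391, 0.919, 0.025, 0.046]
ft_force: [0.1, 0.5, 0.4]
grip_width: 0.603
grasp_force: 0.0
```

arm_command:
  plan:
    - {"dp": [0,0,0],"spin": -0.149}
    - {"dp": [0,0,0],"spin": -0.149}
    - {"dp": [0,0,0],"spin": -0.149}
    - {"dp": [0,0,0],"spin": -0.149}
    - {"dp": [0,0,0],"spin": -0.149}

```text
clock: 16.65
position: [0.4791, 0.0191, 0.4224]
ee_rot: [0.03, 0.998, 0.007, 0.052]
ft_force: [0.3, 0.1, 0.5]
grip_width: 0.6
grasp_force: 0.0
```

arm_command:
  plan:
    - {"dp": [0,0,0],"spin": -0.149}
    - {"dp": [0,0,0],"spin": -0.149}
    - {"dp": [0,0,0],"spin": -0.149}
    - {"dp": [0,0,0],"spin": -0.149}
    - {"dp": [0,0,0],"spin": -0.149}

```text
clock: 17.15
position: [0.4765, 0.0195, 0.4232]
ee_rot: [-0.332, 0.942, -0.014, 0.052]
ft_force: [-0.6, 0.2, 0.4]
grip_width: 0.596
grasp_force: 0.0
```

Run:
```python
from h import *
gg(.4865,.0241,.25,.0228+np.pi/2)
```

```text
grasp pt [0.4929 0.0209 0.2691] phi 3.82 dp [ 4.6  7.7 18.3] spin 2.227 zax [ 0.106  0.009 -0.994] J [ 1.72 -0.47 -1.47  1.8  -0.51  1.31  2.6 ] F [-0.6  0.2  0.4] w 0.596 t 17.15
```

arm_command:
  plan:
    - {"dp": [0,0,0],"spin": -0.14}
    - {"dp": [0,0,0],"spin": -0.14}
    - {"dp": [0,0,0],"spin": -0.14}
    - {"dp": [0,0,0],"spin": -0.14}
    - {"dp": [0,0,0],"spin": -0.14}

```text
clock: 17.65
position: [0.4881, 0.0244, 0.4234]
ee_rot: [-0.606, 0.794, -0.029, 0.04]
ft_force: [-0.1, -0.2, 1.3]
grip_width: 0.601
grasp_force: 0.0
```

Run:
```python
from h import *
gg(.4865,.0241,.25,.0228+np.pi/2)
```

```text
grasp pt [0.5033 0.0248 0.2692] phi 4.445 dp [ 5.6 17.7 17.4] spin 2.851 zax [ 0.098  0.002 -0.995] J [ 1.24  0.17 -1.47  1.77  0.2   1.26  2.6 ] F [-0.1 -0.2  1.3] w 0.601 t 17.65
```

arm_command:
  plan:
    - {"dp": [0,0,0],"spin": -0.14}
    - {"dp": [0,0,0],"spin": -0.14}
    - {"dp": [0,0,0],"spin": -0.14}
    - {"dp": [0,0,0],"spin": -0.14}
    - {"dp": [0,0,0],"spin": -0.14}

```text
clock: 18.15
position: [0.5548, 0.1319, 0.3653]
ee_rot: [0.805, -0.59, 0.05, 0.022]
ft_force: [-0.2, 0.2, -0.2]
grip_width: 0.602
grasp_force: 0.0
```

Run:
```python
from h import *
gg(.4865,.0241,.25,.0228+np.pi/2)
```

```text
grasp pt [0.5634 0.1172 0.2112] phi -1.265 dp [ 69.6 100.5 -34. ] spin -2.858 zax [ 0.056 -0.094 -0.994] J [ 0.69  0.69 -1.47  1.63  0.8   1.49  2.6 ] F [-0.2  0.2 -0.2] w 0.602 t 18.15
```

Run:
```python
from h import *
gg(.46,-.03,.33); gg(.42,-.30,.33)
```

```text
grasp pt [0.5634 0.1172 0.2112] phi -1.265 dp [ 121.5  140.1 -109.9] spin 0 zax [ 0.056 -0.094 -0.994] J [ 0.69  0.69 -1.47  1.63  0.8   1.49  2.6 ] F [-0.2  0.2 -0.2] w 0.602 t 18.15
grasp pt [0.5634 0.1172 0.2112] phi -1.265 dp [365.7 259.9 -86.7] spin 0 zax [ 0.056 -0.094 -0.994] J [ 0.69  0.69 -1.47  1.63  0.8   1.49  2.6 ] F [-0.2  0.2 -0.2] w 0.602 t 18.15
```

arm_command:
  plan:
    - {"dp": [0,0,-20],"spin": 0.148}
    - {"dp": [0,0,-20],"spin": 0.148}
    - {"dp": [0,0,-20],"spin": 0.148}
    - {"dp": [0,0,-20],"spin": 0.148}
    - {"dp": [0,0,-20],"spin": 0.148}

```text
clock: 18.65
position: [0.5475, 0.1412, 0.4668]
ee_rot: [-0.534, 0.843, -0.055, -0.001]
ft_force: [0.4, -0.4, -0.6]
grip_width: 0.603
grasp_force: 0.0
```

arm_command:
  plan:
    - {"dp": [0,0,0],"spin": 0.148}
    - {"dp": [0,0,0],"spin": 0.148}
    - {"dp": [0,0,0],"spin": 0.148}
    - {"dp": [0,0,0],"spin": 0.148}
    - {"dp": [0,0,0],"spin": 0.148}

```text
clock: 19.15
position: [0.5475, 0.1411, 0.4661]
ee_rot: [-0.193, 0.98, -0.052, 0.019]
ft_force: [-0.5, 0.4, -0.5]
grip_width: 0.595
grasp_force: 0.0
```

Run:
```python
from h import *
gg(.46,-.03,.33); gg(.42,-.30,.33)
```

```text
grasp pt [0.5563 0.1265 0.312 ] phi 3.531 dp [ 148.3 -109.7   -8.6] spin 0 zax [ 0.057 -0.094 -0.994] J [ 0.61  0.41 -1.26  1.5   0.5   1.53  1.31] F [-0.5  0.4 -0.5] w 0.595 t 19.15
grasp pt [0.5563 0.1265 0.312 ] phi 3.531 dp [ 288.1 -343.    14.5] spin 0 zax [ 0.057 -0.094 -0.994] J [ 0.61  0.41 -1.26  1.5   0.5   1.53  1.31] F [-0.5  0.4 -0.5] w 0.595 t 19.15
```

arm_command:
  plan:
    - {"dp": [37,-28,0],"spin": 0}
    - {"dp": [37,-28,0],"spin": 0}
    - {"dp": [37,-28,0],"spin": 0}
    - {"dp": [37,-26,0],"spin": 0}
    - {"dp": [30,-35,0],"spin": 0}

```text
clock: 19.65
position: [0.4642, -0.0153, 0.4818]
ee_rot: [-0.201, 0.978, -0.05, 0.02]
ft_force: [-0.5, -0.6, -0.0]
grip_width: 0.604
grasp_force: 0.0
```

arm_command:
  plan:
    - {"dp": [0,0,0],"spin": 0.148}
    - {"dp": [0,0,0],"spin": 0.148}
    - {"dp": [0,0,0],"spin": 0.148}
    - {"dp": [0,0,0],"spin": 0.148}
    - {"dp": [0,0,0],"spin": 0.148}

```text
clock: 20.15
position: [0.4645, -0.0161, 0.4823]
ee_rot: [0.171, 0.984, -0.04, 0.037]
ft_force: [0.1, -0.4, 0.5]
grip_width: 0.599
grasp_force: 0.0
```

arm_command:
  plan:
    - {"dp": [0,0,0],"spin": 0.148}
    - {"dp": [0,0,0],"spin": 0.148}
    - {"dp": [0,0,0],"spin": 0.148}
    - {"dp": [0,0,0],"spin": 0.148}
    - {"dp": [0,0,0],"spin": 0.148}

```text
clock: 20.65
position: [0.4645, -0.0157, 0.4822]
ee_rot: [0.515, 0.855, -0.024, 0.049]
ft_force: [-0.1, 0.5, -0.0]
grip_width: 0.601
grasp_force: 0.0
```

Run:
```python
from h import *
gg(.4865,.0241,.22,.0228+np.pi/2)
```

```text
grasp pt [ 0.4737 -0.0299  0.3281] phi 2.058 dp [ 53.3  35.5 103.3] spin 0.464 zax [ 0.059 -0.092 -0.994] J [ 1.67 -0.39 -1.4   1.71 -0.32  1.42  0.79] F [-0.1  0.5 -0. ] w 0.601 t 20.65
```

```bash
cat > kin.py <<'E'
from h import *
import itertools
S=[([1.265,.333,-.065,1.461,.022,1.35,-.089],(.174,-.6,.404),(.99,.141,0,-.001)),
([.70548,-.11264,-1.13740,2.13419,-.11679,1.05739,-1.91486],(.3552,.1495,.2962),(1,.014,0,0)),
([.72192,-.06320,-1.13918,2.22245,-.07228,.94687,-1.92379],(.3439,.1265,.2512),(1,.0105,0,0)),
([1.67,-.5,-1.47,1.85,-.53,1.35,-2.5],(.4571,.0441,.4004),(.809,-.587,.011,-.014)),
([1.65,-.48,-1.47,1.84,-.5,1.35,.32],(.4556,.0474,.4033),(.699,.715,.012,.009)),
([1.72,-.5,-1.47,1.87,-.53,1.32,.4],(.4572,.0204,.3907),(.702,.712,.019,.014)),
([1.24,.17,-1.47,1.77,.2,1.26,2.6],(.4881,.0244,.4234),(-.606,.794,-.029,.04)),
([.69,.69,-1.47,1.63,.8,1.49,2.6],(.5548,.1319,.3653),(.805,-.59,.05,.022)),
([.61,.41,-1.26,1.5,.5,1.53,1.31],(.5475,.1411,.4661),(-.193,.98,-.052,.019)),
([1.67,-.39,-1.4,1.71,-.32,1.42,.79],(.4645,-.0157,.4822),(.515,.855,-.024,.049))]
SG=[-1,1,-1,1,-1,1,-1]
def fk(q,k,sg=SG):
    H,L1,L2,L3,a1,a2,a3,c7=k; R=np.eye(3); p=np.array([0,0,H])
    T=[0,L1,0,L2,0,L3,0]
    for i in range(7):
        s=sg[i]*q[i]+(c7 if i==6 else 0); R=R@Ro.from_euler("z" if i%2==0 else "y",s).as_matrix()
        if i==1: p=p+R@[a1,0,L1]
        if i==3: p=p+R@[a2,0,L2]
        if i==5: p=p+R@[a3,0,L3]
    return p,R
def res(k,sg):
    r=[]
    for q,p,o in S:
        P,R=fk(q,k,sg); r+=list((P-p)*10); r+=list((R[:,2]-Ro.from_quat(o).as_matrix()[:,2])*2); r+=list((R[:,0]-Ro.from_quat(o).as_matrix()[:,0])*1)
    return r
if __name__=="__main__":
    best=None
    for s3,s5,s7 in itertools.product((1,-1),repeat=3):
        for c in (0,np.pi,1.57,-1.57):
            sg=[-1,1,s3,1,s5,1,s7]; f=least_squares(res,[.3,.4,.4,.1,0,0,0,c],args=(sg,),loss="soft_l1",f_scale=.1)
            if best is None or f.cost<best[0]: best=(f.cost,sg,f.x)
    print(best); e=np.array(res(best[2],best[1])).reshape(-1,9); print((np.abs(e[:,:3]).max(1)*100).round(0),"mm", np.abs(e[:,3:]).max(1).round(3))
    np.save("k.npy",np.r_[best[2],best[1]])
E
python3 kin.py
```

```text
(np.float64(0.05361035477024472), [-1, 1, -1, 1, -1, 1, -1], array([0.27441364, 0.4542913 , 0.49930603, 0.18091371, 0.0300552 ,
       0.00756148, 0.03390968, 1.57125569]))
[43.  8.  7.  3.  4.  3.  5.  2.  4.  2.] mm [0.001 0.001 0.002 0.009 0.003 0.011 0.004 0.015 0.007 0.008]
```

```bash
sed -i 's/        if i==1: p=p+R@\[a1,0,L1\]/        if i==1: p=p+R@[0,0,L1]\n        if i==2: p=p+R@[a1,0,0]/' kin.py; python3 kin.py
cat > sim.py <<'E'
from kin import *
d=np.load("k.npy"); K=d[:8]; SGN=d[8:]
lo=np.array([-2.6,-.5,-1.47,.16,-1.27,.06,-2.6]); hi=np.array([2.6,2.12,1.34,2.42,4.41,2.06,2.6])
def jac(q):
    p,R=fk(q,K,SGN); J=np.zeros((6,7))
    for i in range(7):
        e=q.copy(); e[i]+=1e-5; P,Q=fk(e,K,SGN); J[:3,i]=(P-p)/1e-5; J[3:,i]=Ro.from_matrix(Q@R.T).as_rotvec()/1e-5
    return p,R,J
def step(q,pt,Rt,n=8):
    for _ in range(n):
        p,R,J=jac(q); e=np.r_[pt-p,Ro.from_matrix(Rt@R.T).as_rotvec()]
        q=np.clip(q+J.T@np.linalg.solve(J@J.T+1e-4*np.eye(6),e),lo,hi)
    return q
def path(q,wps,spins=None):   # wps: list of (x,y,z,phi) tcp, tool tilt kept
    for w in wps:
        p,R=fk(q,K,SGN); a=np.arctan2(R[1,0],R[0,0]); n=max(1,int(np.ceil(max(np.linalg.norm(np.array(w[:3])-p)/.045,abs(w[3]-a)/.14))))
        R0=R.copy()
        for i in range(1,n+1): q=step(q,p+(np.array(w[:3])-p)*i/n,Ro.from_euler("z",(w[3]-a)*i/n).as_matrix()@R0)
        P,Rn=fk(q,K,SGN); print(w,n,"->",P.round(3),"z",Rn[:,2].round(3),"q",q.round(2))
    return q
E
python3 - <<'E'
from sim import *
p,a,o=state(); q=np.array(o["joint_pos"]); print(p,fk(q,K,SGN)[0],a)
print("direct"); path(q,[(.475,.03,.43,1.594),(.475,.03,.328,1.594)])
print("A"); path(q,[(.3,-.55,.48,1.594),(.42,-.4,.5,1.594),(.5,-.2,.5,1.594),(.5,.0,.5,1.594),(.48,.03,.4,1.594),(.48,.03,.328,1.594),(.48,.03,.4,1.594),(.42,-.2,.44,1.594),(.44,-.2,.35,1.594)])
print("B out"); path(q,[(.65,-.0,.5,1.594),(.48,.03,.4,1.594),(.48,.03,.328,1.594)])
E
```

```text
(np.float64(0.23494257827364154), [-1, 1, -1, 1, -1, 1, -1], array([ 0.48153506,  0.4363417 ,  0.45352962,  0.38327064, -0.05905417,
        0.01106611, -0.07092529,  1.57125569]))
[41. 23. 26. 18. 15. 15. 29. 16. 16. 16.] mm [0.001 0.001 0.002 0.009 0.003 0.011 0.004 0.015 0.007 0.008]
[ 0.46451931 -0.01573975  0.48218612] [ 0.47872424 -0.01931017  0.46724019] 2.057931935922805
direct
(0.475, 0.03, 0.43, 1.594) 4 -> [0.476 0.024 0.434] z [ 0.019 -0.1   -0.995] q [ 1.71 -0.5  -1.47  1.73 -0.41  1.44  0.3 ]
(0.475, 0.03, 0.328, 1.594) 3 -> [ 0.48  -0.034  0.371] z [ 0.103 -0.054 -0.993] q [ 1.79 -0.5  -1.47  1.9  -0.51  1.21  0.34]
A
(0.3, -0.55, 0.48, 1.594) 13 -> [ 0.3  -0.55  0.48] z [ 0.012 -0.108 -0.994] q [ 1.81  0.47 -1.1   1.38  0.49  1.45  0.76]
(0.42, -0.4, 0.5, 1.594) 5 -> [ 0.42 -0.4   0.5 ] z [ 0.012 -0.108 -0.994] q [ 1.6   0.37 -1.16  1.44  0.43  1.49  0.47]
(0.5, -0.2, 0.5, 1.594) 5 -> [ 0.5 -0.2  0.5] z [ 0.012 -0.108 -0.994] q [ 1.31  0.29 -1.23  1.51  0.38  1.52  0.11]
(0.5, 0.0, 0.5, 1.594) 5 -> [ 0.5 -0.   0.5] z [ 0.012 -0.108 -0.994] q [ 1.05  0.22 -1.31  1.55  
[... 291 characters left out ...]
.48 0.03 0.4 ] z [ 0.012 -0.108 -0.994] q [ 1.    0.25 -1.3   1.77  0.35  1.34 -0.35]
(0.42, -0.2, 0.44, 1.594) 6 -> [ 0.42 -0.2   0.44] z [ 0.012 -0.108 -0.994] q [ 1.6  -0.07 -1.19  1.79  0.04  1.32  0.43]
(0.44, -0.2, 0.35, 1.594) 3 -> [ 0.44 -0.2   0.35] z [ 0.012 -0.108 -0.994] q [ 1.46  0.24 -1.22  1.89  0.35  1.16  0.14]
B out
(0.65, -0.0, 0.5, 1.594) 4 -> [ 0.586 -0.122  0.629] z [ 0.246 -0.009 -0.969] q [ 2.29 -0.5  -1.47  1.28 -0.67  1.67  0.47]
(0.48, 0.03, 0.4, 1.594) 7 -> [0.48 0.03 0.4 ] z [ 0.243  0.041 -0.969] q [ 1.45 -0.5  -1.2   1.98 -0.62  1.17  0.45]
(0.48, 0.03, 0.328, 1.594) 2 -> [0.48  0.03  0.328] z [ 0.243  0.041 -0.969] q [ 1.57 -0.47 -1.41  2.09 -0.66  0.98  0.48]
```

```bash
cat > kin2.py <<'E'
import kin; from kin import *
def fk(q,k,sg=SG):
    k=np.asarray(k); R=np.eye(3); p=np.array([0,0,k[0]])
    t=k[1:22].reshape(7,3)
    for i in range(7):
        R=R@Ro.from_euler("z" if i%2==0 else "y",sg[i]*q[i]+(np.pi/2 if i==6 else 0)).as_matrix(); p=p+R@t[i]
    return p,R
x0=np.zeros(22); x0[0]=.3; t=x0[1:].reshape(7,3); t[1,2]=.42;t[3,2]=.4;t[5,2]=.15
S.append((lambda o:(o["joint_pos"],o["position"],o["ee_rot"]))(manip.get_obs()))
w=np.array([1,1,1]+[.3]*6+[1,1])
f=least_squares(lambda k:np.r_[np.concatenate([(fk(q,k)[0]-p)*ww*300 for (q,p,o),ww in zip(S,w)]),(k-x0)*np.where(np.isin(np.arange(22),[0,6,12,18]),.3,3)],x0)
print(f.x[0].round(3),f.x[1:].reshape(7,3).round(3).tolist()); print([(np.abs(fk(q,f.x)[0]-p).max()*1e3).round(1) for q,p,o in S]); np.save("k.npy",np.r_[f.x,SG])
E
python3 kin2.py; sed -i 's/from kin import \*/from kin import *\ndef fk(q,k,sg):\n    R=np.eye(3); p=np.array([0,0,k[0]]); t=k[1:22].reshape(7,3)\n    for i in range(7):\n        R=R@Ro.from_euler("z" if i%2==0 else "y",sg[i]*q[i]+(np.pi\/2 if i==6 else 0)).as_matrix(); p=p+R@t[i]\n    return p,R/; s/K=d\[:8\]; SGN=d\[8:\]/K=d[:22]; SGN=d[22:]/' sim.py
cat > t1.py <<'E'
from sim import *
p,a,o=state(); q=np.array(o["joint_pos"]); print(p,fk(q,K,SGN)[0],a)
print("A"); path(q,[(.3,-.55,.48,1.594),(.42,-.4,.5,1.594),(.5,-.2,.5,1.594),(.5,.0,.5,1.594),(.48,.03,.4,1.594),(.48,.03,.328,1.594),(.48,.03,.4,1.594),(.42,-.2,.44,1.594),(.44,-.2,.35,1.594)])
print("C"); path(q,[(.35,-.3,.48,1.594),(.5,-.2,.5,1.594),(.5,.0,.5,1.594),(.48,.03,.4,1.594),(.48,.03,.328,1.594)])
print("direct"); path(q,[(.475,.03,.45,1.594),(.475,.03,.328,1.594)])
E
python3 t1.py
```

```text
0.264 [[0.007, -0.011, -0.0], [-0.007, -0.011, 0.45], [0.007, -0.015, 0.0], [0.003, -0.015, 0.491], [-0.004, 0.003, 0.001], [0.009, 0.003, 0.177], [0.0, -0.0, 0.0]]
[np.float64(0.1), np.float64(0.2), np.float64(0.2), np.float64(1.6), np.float64(1.3), np.float64(2.8), np.float64(1.3), np.float64(1.9), np.float64(2.2), np.float64(1.3), np.float64(1.2)]
[ 0.46451931 -0.01573975  0.48218612] [ 0.46409825 -0.01690034  0.48246823] 2.057931935922805
A
(0.3, -0.55, 0.48, 1.594) 13 -> [ 0.3  -0.55  0.48] z [ 0.012 -0.108 -0.994] q [ 1.78  0.49 -1.15  1.34  0.52  1.51  0.71]
(0.42, -0.4, 0.5, 1.594) 5 -> [ 0.42 -0.4   0.5 ] z [ 0.012 -0.108 -0.994] q [ 1.59  0.39 -1.22  1.42  0.46  1.53  0.42]
(0.5, -0.2, 0.5, 1.594) 5 -> [ 0.5 -0.2  0.5] z [ 0.012 -0.108 -0.994] q [ 1.33  0.3  -1.29  1.51  0.4   1.53  0.07]
(0.5, 0.0, 0.5, 1.594) 5 -> [ 0.5 -0.   0.5] z [ 0.012 -0.108 -0.994] q [ 1.11  0.21 -1.38  1.58  0.31  1.54 -0.26]
(0.48, 0.03, 0.4, 1.594) 3 -> [0.48 0.03 0.4 ] z [ 0.012 -0.108 -0.994] q [ 1.07  0.22 -1.38  1.79  0.33  1.35 -0.36]
(0.48, 0.03, 0.328, 1.594) 2 -> [0.48  0.03  0.328] z [ 
[... 583 characters left out ...]
 0.5 -0.2  0.5] z [ 0.012 -0.108 -0.994] q [ 1.36  0.33 -1.34  1.51  0.43  1.54  0.05]
(0.5, 0.0, 0.5, 1.594) 5 -> [ 0.5 -0.   0.5] z [ 0.012 -0.108 -0.994] q [ 1.13  0.23 -1.42  1.58  0.33  1.55 -0.28]
(0.48, 0.03, 0.4, 1.594) 3 -> [0.48 0.03 0.4 ] z [ 0.012 -0.108 -0.994] q [ 1.09  0.24 -1.41  1.79  0.35  1.35 -0.38]
(0.48, 0.03, 0.328, 1.594) 2 -> [0.48  0.03  0.328] z [ 0.012 -0.108 -0.994] q [ 0.97  0.33 -1.32  1.88  0.45  1.24 -0.48]
direct
(0.475, 0.03, 0.45, 1.594) 4 -> [0.474 0.022 0.454] z [ 0.019 -0.101 -0.995] q [ 1.74 -0.5  -1.47  1.72 -0.41  1.44  0.32]
(0.475, 0.03, 0.328, 1.594) 3 -> [ 0.457 -0.045  0.371] z [ 0.1   -0.073 -0.992] q [ 1.81 -0.5  -1.47  1.92 -0.5   1.19  0.36]
```

arm_command:
  plan:
    - {"dp": [0,0,0],"spin": 0.148}
    - {"dp": [0,0,0],"spin": 0.148}
    - {"dp": [0,0,0],"spin": 0.148}
    - {"dp": [-20,-7,1],"spin": 0.02}
    - {"dp": [-45,-16,3],"spin": 0}

```text
clock: 21.15
position: [0.4447, -0.0798, 0.483]
ee_rot: [0.693, 0.719, -0.013, 0.054]
ft_force: [0.8, -1.6, 0.9]
grip_width: 0.603
grasp_force: 0.0
```

arm_command:
  plan:
    - {"dp": [-45,-16,3],"spin": 0}
    - {"dp": [-45,-16,3],"spin": 0}
    - {"dp": [-45,-16,3],"spin": 0}
    - {"dp": [-45,-16,3],"spin": 0}
    - {"dp": [-45,-16,3],"spin": 0}

```text
clock: 21.65
position: [0.3691, -0.3122, 0.4843]
ee_rot: [0.696, 0.716, -0.013, 0.054]
ft_force: [0.4, -0.2, -0.0]
grip_width: 0.601
grasp_force: 0.0
```

arm_command:
  plan:
    - {"dp": [-45,-16,3],"spin": 0}
    - {"dp": [-45,-16,3],"spin": 0}
    - {"dp": [-45,-16,3],"spin": 0}
    - {"dp": [-45,-16,3],"spin": 0}

```text
clock: 22.05
position: [0.31, -0.4955, 0.4837]
ee_rot: [0.696, 0.716, -0.012, 0.052]
ft_force: [-0.3, -0.5, 1.2]
grip_width: 0.603
grasp_force: 0.0
```

```bash
cat > dpw.py <<'E'
from sim import *
def dpw(*W):
    p,a,o=state(); R=Ro.from_quat(o["ee_rot"]).as_matrix(); print("tcp",p.round(4),"phi",round(a,3),"J",np.round(o["joint_pos"],2),"zax",R[:,2].round(3),"t",o["clock"],"F",np.round(o["ft_force"],1))
    for w in W: d=R.T@(np.array(w)-p)*1e3; print(" to",w,d.round(1),"rows",round(np.linalg.norm(d)/48,1)); p=np.array(w)
    path(np.array(o["joint_pos"]),[(*w,a) for w in W])
E
python3 - <<'E'
from dpw import *
dpw((.42,-.4,.5),(.5,-.2,.5),(.5,0,.5),(.4774,.0384,.40),(.4774,.0384,.328))
E
```

```text
tcp [ 0.31   -0.4955  0.4837] phi 1.599 J [ 1.87  0.4  -1.23  1.45  0.41  1.45  0.69] zax [ 0.058 -0.09  -0.994] t 22.05 F [-0.3 -0.5  1.2]
 to (0.42, -0.4, 0.5) [ 90.8 113.7 -18.4] rows 3.1
 to (0.5, -0.2, 0.5) [197.   86.  -13.3] rows 4.5
 to (0.5, 0, 0.5) [199.1   6.2 -18. ] rows 4.2
 to (0.4774, 0.0384, 0.4) [ 47.9 -26.9  94.7] rows 2.3
 to (0.4774, 0.0384, 0.328) [ 6.6 -4.  71.6] rows 1.5
(0.42, -0.4, 0.5, np.float64(1.5992541384846553)) 4 -> [ 0.42 -0.4   0.5 ] z [ 0.058 -0.09  -0.994] q [ 1.62  0.39 -1.24  1.43  0.42  1.49  0.44]
(0.5, -0.2, 0.5, np.float64(1.5992541384846553)) 5 -> [ 0.5 -0.2  0.5] z [ 0.058 -0.09  -0.994] q [ 1.38  0.29 -1.31  1.52  0.36  1.48  0.09]
(0.5, 0, 0.5, np.float64(1.5992541384846553)) 5 -> [ 0.5 -0.   0.5] z [ 0.058 -0.09  -0.994] q [ 1.17  0.18 -1.41  1.6   0.28  1.48 -0.22]
(0.4774, 0.0384, 0.4, np.float64(1.5992541384846553)) 3 -> [0.477 0.038 0.4  ] z [ 0.058 -0.09  -0.994] q [ 1.12  0.18 -1.41  1.81  0.29  1.29 -0.34]
(0.4774, 0.0384, 0.328, np.float64(1.5992541384846553)) 2 -> [0.477 0.038 0.328] z [ 0.058 -0.09  -0.994] q [ 0.99  0.28 -1.32  1.9   0.41  1.17 -0.45]
```

arm_command:
  plan:
    - {"dp": [30,38,-6],"spin": 0}
    - {"dp": [30,38,-6],"spin": 0}
    - {"dp": [31,38,-6],"spin": 0}
    - {"dp": [44,19,-3],"spin": 0}
    - {"dp": [44,19,-3],"spin": 0}

```text
clock: 22.55
position: [0.4581, -0.3065, 0.5003]
ee_rot: [0.696, 0.717, -0.012, 0.052]
ft_force: [0.9, -0.1, 0.5]
grip_width: 0.598
grasp_force: 0.0
```

arm_command:
  plan:
    - {"dp": [44,19,-3],"spin": 0}
    - {"dp": [44,19,-3],"spin": 0}
    - {"dp": [44,12,-3],"spin": 0}
    - {"dp": [44,3,-4],"spin": 0}
    - {"dp": [44,0,-4],"spin": 0}

```text
clock: 23.05
position: [0.5039, -0.0841, 0.4999]
ee_rot: [0.695, 0.717, -0.012, 0.052]
ft_force: [-0.2, 0.1, -0.5]
grip_width: 0.603
grasp_force: 0.0
```

Run:
```python
from dpw import *
dpw((.4774,.0384,.40),(.4774,.0384,.328))
```

```text
tcp [ 0.5039 -0.0841  0.4999] phi 1.601 J [ 1.28  0.2  -1.37  1.58  0.29  1.47 -0.07] zax [ 0.058 -0.09  -0.994] t 23.05 F [-0.2  0.1 -0.5]
 to (0.4774, 0.0384, 0.4) [131.8 -28.   86.7] rows 3.3
 to (0.4774, 0.0384, 0.328) [ 6.6 -4.  71.6] rows 1.5
(0.4774, 0.0384, 0.4, np.float64(1.6006449019413902)) 4 -> [0.477 0.038 0.4  ] z [ 0.059 -0.09  -0.994] q [ 1.11  0.17 -1.41  1.81  0.29  1.29 -0.33]
(0.4774, 0.0384, 0.328, np.float64(1.6006449019413902)) 2 -> [0.477 0.038 0.328] z [ 0.059 -0.09  -0.994] q [ 0.99  0.28 -1.32  1.9   0.41  1.17 -0.45]
```

arm_command:
  plan:
    - {"dp": [33,-7,21],"spin": 0}
    - {"dp": [33,-7,22],"spin": 0}
    - {"dp": [33,-7,22],"spin": 0}
    - {"dp": [33,-7,22],"spin": 0}
    - {"dp": [0,0,0],"spin": 0}

```text
clock: 23.55
position: [0.4759, 0.0409, 0.3974]
ee_rot: [0.693, 0.719, -0.013, 0.051]
ft_force: [-1.0, -0.8, 0.3]
grip_width: 0.599
grasp_force: 0.0
```

Run:
```python
from dpw import *
t=viewer.camera("top"); s=viewer.camera("side"); cv2.imwrite("pics/top9.png",t); cv2.imwrite("pics/side9.png",s)
dpw((.4774,.0384,.328))
a=crop(s,250,170,350,280,5);
for y in (.039,-.039,0):
    c=np.r_[np.array([.4874,-.0149])+rot(.0228)@[0,y],.172 if y else .181]; u=((proj("side",c)[0]-[250,170]+.5)*5).astype(int); cv2.circle(a,tuple(u),3,(0,255,0),1)
cv2.imwrite("pics/c9.png",np.hstack([a,cv2.resize(crop(t,250,190,310,256,5),None,fx=1,fy=1)[:a.shape[0]] if 0 else crop(t,255,190,315,300,5)]))
```

```text
tcp [0.4775 0.0375 0.3997] phi 1.602 J [ 1.11  0.16 -1.39  1.81  0.27  1.28 -0.32] zax [ 0.058 -0.091 -0.994] t 23.65 F [ 1.  -0.9 -0.2]
 to (0.4774, 0.0384, 0.328) [ 7.5 -4.  71.2] rows 1.5
(0.4774, 0.0384, 0.328, np.float64(1.601670346481201)) 2 -> [0.477 0.038 0.328] z [ 0.058 -0.09  -0.994] q [ 0.98  0.27 -1.31  1.9   0.4   1.17 -0.44]
```

View pics/c9.png

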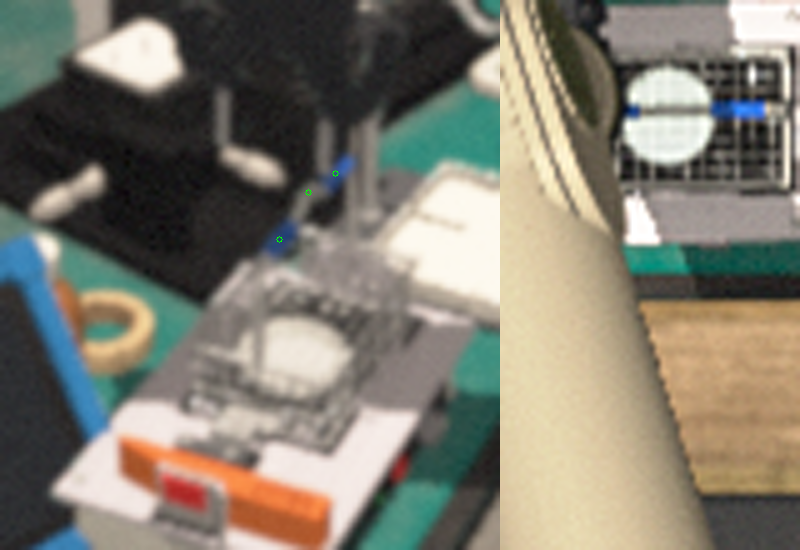

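arm_command:
  plan:
    - {"dp": [4,-2,30],"spin": 0}
    - {"dp": [3,-2,30],"spin": 0}
    - {"dp": [0,0,11],"spin": 0}
    - {"dp": [0,0,0],"spin": 0}

```text
clock: 24.05
position: [0.4774, 0.0371, 0.3276]
ee_rot: [0.696, 0.716, -0.013, 0.052]
ft_force: [-0.1, 0.1, 0.4]
grip_width: 0.601
grasp_force: 0.0
```

Run:
```python
from h import *
gg(.4865,.0241,.173)
```

```text
grasp pt [0.4861 0.0231 0.1735] phi 1.599 dp [1.  0.4 0.4] spin 0 zax [ 0.056 -0.09  -0.994] J [ 0.98  0.27 -1.31  1.91  0.4   1.17 -0.44] F [-0.1  0.1  0.4] w 0.601 t 24.05
```

arm_command:
  plan:
    - {"dp": [1,0,0],"spin": 0}
    - {"dp": [0,0,0],"spin": 0}
    - {"dp": [0,0,0],"spin": 0}
    - {"dp": [0,0,0],"spin": 0}
    - {"dp": [0,0,0],"spin": 0}
  grip: 1
  newtons: 100

```text
clock: 24.55
position: [0.4773, 0.0396, 0.3291]
ee_rot: [0.696, 0.716, -0.013, 0.053]
ft_force: [-3.7, 0.5, 8.7]
grip_width: 0.083
grasp_force: 98.0
```

Run:
```python
from dpw import *
dpw((.4774,.038,.36),(.4774,.038,.46))
```

```text
tcp [0.4773 0.0396 0.3291] phi 1.6 J [ 0.98  0.27 -1.31  1.91  0.4   1.17 -0.45] zax [ 0.059 -0.092 -0.994] t 24.55 F [-3.7  0.5  8.7]
 to (0.4774, 0.038, 0.36) [ -4.5   1.8 -30.6] rows 0.6
 to (0.4774, 0.038, 0.46) [ -9.4   5.6 -99.4] rows 2.1
(0.4774, 0.038, 0.36, np.float64(1.5996317484447597)) 1 -> [0.477 0.038 0.36 ] z [ 0.059 -0.092 -0.994] q [ 1.03  0.22 -1.35  1.86  0.35  1.22 -0.39]
(0.4774, 0.038, 0.46, np.float64(1.5996317484447597)) 3 -> [0.477 0.038 0.46 ] z [ 0.059 -0.092 -0.994] q [ 1.2   0.08 -1.44  1.71  0.19  1.39 -0.24]
```

arm_command:
  plan:
    - {"dp": [-0.4,0.2,-4],"spin": 0}
    - {"dp": [-0.5,0.3,-5],"spin": 0}
    - {"dp": [-0.5,0.3,-5],"spin": 0}
    - {"dp": [0,0,0],"spin": 0}

```text
clock: 24.95
position: [0.4772, 0.0394, 0.3427]
ee_rot: [0.696, 0.716, -0.012, 0.053]
ft_force: [1.3, -0.2, -2.3]
grip_width: 0.077
grasp_force: 97.7
```

arm_command:
  plan:
    - {"dp": [-0.9,0.6,-10],"spin": 0}
    - {"dp": [-1,0.6,-10],"spin": 0}
    - {"dp": [-0.9,0.5,-10],"spin": 0}
    - {"dp": [0,0,0],"spin": 0}

```text
clock: 25.35
position: [0.4775, 0.0396, 0.3738]
ee_rot: [0.696, 0.716, -0.012, 0.053]
ft_force: [0.9, -0.5, -2.5]
grip_width: 0.077
grasp_force: 98.0
```

Run:
```python
from dpw import *
t=viewer.camera("top"); s=viewer.camera("side"); cv2.imwrite("pics/top10.png",t); cv2.imwrite("pics/side10.png",s)
dpw((.4774,.038,.43))
for im,c,box in((s,"side",(290,340,180,240)),(t,"top",(265,330,200,222))):
    h=cv2.cvtColor(im,cv2.COLOR_BGR2HSV); m=cv2.inRange(h,(105,140,60),(125,255,255)); k=np.zeros_like(m); k[box[2]:box[3],box[0]:box[1]]=1; m*=k
    n,l,st,ce=cv2.connectedComponentsWithStats(m); print(c,[(st[i].tolist(),ce[i].round(2).tolist()) for i in range(1,n) if st[i][4]>5])
for dz in (.03,.04,.05): print(dz,[proj(c,[*(np.array([.4874,-.0149])+rot(.0228)@[0,-.039]),.172+dz]).round(1) for c in("side","top")])
for c in ("side","top"): print(c,[(np.round(d["position"],3),round(d["score"],2)) for th in("basket","petri") for d in finder.find_in(c,th)[:2]])
```

```text
tcp [0.4771 0.0393 0.3724] phi 1.6 J [ 1.06  0.2  -1.36  1.85  0.32  1.24 -0.37] zax [ 0.058 -0.092 -0.994] t 25.45 F [-1.3  0.1 -3.3]
 to (0.4774, 0.038, 0.43) [ -6.7   3.4 -57.2] rows 1.2
(0.4774, 0.038, 0.43, np.float64(1.599569083687652)) 2 -> [0.477 0.038 0.43 ] z [ 0.058 -0.092 -0.994] q [ 1.15  0.12 -1.41  1.76  0.23  1.33 -0.28]
side [([314, 189, 5, 5, 16], [316.38, 191.19])]
top [([297, 208, 10, 4, 36], [301.67, 209.67])]
0.03 [array([[316.7, 195.4]]), array([[302.2, 210.7]])]
0.04 [array([[316.8, 192.5]]), array([[302.1, 210.4]])]
0.05 [array([[316.8, 189.5]]), array([[301.9, 210.2]])]
side [(array([0.482, 0.012, 0.131]), 0.69), (array([0.466, 0.071, 0.056]), 0.26), (array([0.458, 0.244, 0.018]), 0.92), (array([ 0.467, -0.387,  0.012]), 0.72)]
top [(array([ 0.486, -0.047,  0.149]), 0.95), (array([ 0.485, -0.008,  0.122]), 0.69), (array([0.464, 0.234, 0.017]), 0.63)]
```

Run:
```python
from h import *
t=cv2.imread("pics/top0.png"); g=cv2.cvtColor(t,cv2.COLOR_BGR2GRAY)
for v in list(range(186,229)): print(v,g[v,358:373].tolist())
print("row215",g[213,335:390].tolist()); print("col345",g[185:243,345].tolist()); print("col378",g[185:243,378].tolist())
def W(ox,oy,yaw,X): X=np.array(X); return np.r_[np.array([ox,oy])+rot(yaw)@X[:2],X[2]]
for n,X in [("tip",(-.019,0,.212)),("seat",(0,0,.1905-.0075)),("arm+22",(.022,0,.204)),("rodtop",(.082,0,.222)),("tray-58,75",(-.058,.075,.026)),("tray-58,-75",(-.058,-.075,.026)),("back102,75",(.102,.075,0))]:
    print(n,proj("top",W(.4656,-.246,0,X)).round(2),proj("side",W(.4656,-.246,0,X)).round(1))
```

```text
186 [38, 47, 32, 38, 54, 79, 84, 86, 78, 87, 85, 77, 70, 64, 50]
187 [127, 136, 73, 45, 61, 108, 110, 111, 106, 103, 107, 105, 94, 80, 63]
188 [209, 209, 177, 168, 83, 112, 121, 143, 170, 154, 114, 117, 109, 73, 58]
189 [197, 197, 194, 225, 90, 102, 128, 199, 228, 204, 131, 115, 102, 63, 41]
190 [219, 211, 214, 233, 92, 105, 136, 241, 247, 232, 149, 118, 94, 38, 32]
191 [192, 188, 184, 177, 84, 110, 132, 212, 241, 210, 137, 115, 97, 30, 33]
192 [101, 99, 87, 67, 75, 112, 119, 145, 177, 147, 111, 117, 91, 35, 31]
193 [111, 116, 106, 61, 80, 118, 117, 119, 123, 118, 112, 113, 86, 38, 31]
194 [127, 132, 101, 74, 82, 121, 123, 115, 112, 115, 116, 117, 84, 47, 40]
195 [141, 183, 99, 89, 69, 96, 101, 100, 105, 100, 102, 104, 99, 94, 88]
196 [172, 189, 101, 97, 75, 82, 89, 177, 214, 104, 82, 93, 116, 125, 117]
197 [167, 170, 104, 104, 130, 143, 120, 231, 254, 129, 103, 105, 126, 122, 122]
198 [156, 204, 172, 162, 201, 160, 126, 228, 239, 129, 113, 119, 124, 125, 120]
199 [132, 188, 195, 200, 190, 130, 121, 211, 222, 117, 116, 122, 124, 121, 121]
200 [116, 126, 142, 168, 131, 111, 110, 216, 
[... 2732 characters left out ...]
253, 253, 253, 253, 253, 253, 253, 252, 253, 253, 253, 253, 253, 253, 254, 254, 222, 118, 97, 100, 95, 95, 99]
col378 [127, 128, 125, 124, 122, 117, 112, 113, 121, 121, 123, 124, 122, 124, 123, 125, 119, 126, 113, 102, 224, 254, 253, 253, 252, 253, 252, 252, 252, 253, 252, 252, 252, 252, 252, 253, 252, 253, 252, 253, 252, 252, 253, 253, 253, 253, 253, 253, 253, 254, 254, 254, 214, 116, 86, 92, 99, 105]
tip [[365.6  224.27]] [[353.5 168.5]]
seat [[364.66 218.52]] [[347.5 175.2]]
arm+22 [[365.24 210.91]] [[341.6 168.2]]
rodtop [[365.63 190.65]] [[325.  159.6]]
tray-58,75 [[338.43 238.19]] [[353.  230.7]]
tray-58,-75 [[382.63 238.25]] [[367.8 208.8]]
back102,75 [[338.01 192.22]] [[309.1 224.9]]
```

Run:
```python
from dpw import *
dpw((.4774,.038,.388),(.412,-.03,.388),(.413,-.19,.388),(.461,-.19,.388),(.461,-.19,.335))
```

```text
tcp [0.477  0.0393 0.3718] phi 1.6 J [ 1.06  0.2  -1.36  1.85  0.32  1.24 -0.37] zax [ 0.057 -0.091 -0.994] t 25.65 F [ 0.1 -0.  -3. ]
 to (0.4774, 0.038, 0.388) [ -2.8   1.3 -15.9] rows 0.3
 to (0.412, -0.03, 0.388) [-65.9 -67.4   2.5] rows 2.0
 to (0.413, -0.19, 0.388) [-159.3   -4.1   14.6] rows 3.3
 to (0.461, -0.19, 0.388) [-1.3 47.9  2.7] rows 1.0
 to (0.461, -0.19, 0.335) [ 4.9 -2.9 52.7] rows 1.1
(0.4774, 0.038, 0.388, np.float64(1.599995965271897)) 1 -> [0.477 0.038 0.388] z [ 0.057 -0.091 -0.994] q [ 1.08  0.18 -1.37  1.82  0.3   1.26 -0.35]
(0.412, -0.03, 0.388, np.float64(1.599995965271897)) 3 -> [ 0.412 -0.03   0.388] z [ 0.057 -0.091 -0.994] q [ 1.35 -0.3  -1.2   1.98 -0.21  1.21  0.25]
(0.413, -0.19, 0.388, np.float64(1.599995965271897)) 4 -> [ 0.413 -0.19   0.388] z [ 0.057 -0.091 -0.994] q [ 1.51 -0.04 -1.15  1.9   0.03  1.17  0.38]
(0.461, -0.19, 0.388, np.float64(1.599995965271897)) 2 -> [ 0.461 -0.19   0.388] z [ 0.057 -0.091 -0.994] q [ 1.4   0.18 -1.21  1.8   0.26  1.22  0.15]
(0.461, -0.19, 0.335, np.float64(1.599995965271897)) 2 -> [ 0.461 -0.19   0.335] z [ 0.057 -0.091 -0.994] q [ 1.35  0.25 -1.18  1.87  0.34  1.13  0.08]
```

arm_command:
  plan:
    - {"dp": [-0.9,0.5,-5],"spin": 0}
    - {"dp": [-1,0.5,-7],"spin": 0}
    - {"dp": [-6,-6,-4],"spin": 0}
    - {"dp": [-10,-10,0],"spin": 0}
    - {"dp": [-12,-12,0.5],"spin": 0}

```text
clock: 26.15
position: [0.4502, 0.0105, 0.3893]
ee_rot: [0.695, 0.717, -0.012, 0.052]
ft_force: [-0.8, -0.1, -1.7]
grip_width: 0.074
grasp_force: 97.8
```

arm_command:
  plan:
    - {"dp": [-14,-14,0.5],"spin": 0}
    - {"dp": [-14,-14,0.5],"spin": 0}
    - {"dp": [-14,-10,1],"spin": 0.01}
    - {"dp": [-18,-3,1.5],"spin": 0.01}
    - {"dp": [-20,0,2],"spin": 0.01}

```text
clock: 26.65
position: [0.4111, -0.0719, 0.3889]
ee_rot: [0.706, 0.706, -0.012, 0.053]
ft_force: [-0.4, -0.2, -2.7]
grip_width: 0.072
grasp_force: 97.9
```

arm_command:
  plan:
    - {"dp": [-22,-0.5,2],"spin": 0.01}
    - {"dp": [-22,-0.5,2],"spin": 0.011}
    - {"dp": [-22,-0.5,2],"spin": 0}
    - {"dp": [-20,-0.5,2],"spin": 0}
    - {"dp": [-14,0,1],"spin": 0}

```text
clock: 27.15
position: [0.4075, -0.174, 0.3882]
ee_rot: [0.714, 0.698, -0.011, 0.052]
ft_force: [0.5, 0.3, -2.6]
grip_width: 0.077
grasp_force: 97.9
```

Run:
```python
from dpw import *
dpw((.413,-.19,.388),(.461,-.19,.388))
t=viewer.camera("top"); s=viewer.camera("side"); cv2.imwrite("pics/top11.png",t); cv2.imwrite("pics/side11.png",s)
h=cv2.cvtColor(t,cv2.COLOR_BGR2HSV); m=cv2.inRange(h,(105,120,60),(125,255,255)); m[:195]=0; m[245:]=0; m[:,:300]=0; m[:,400:]=0
n,l,st,ce=cv2.connectedComponentsWithStats(m); print([(st[i].tolist(),ce[i].round(2).tolist()) for i in range(1,n) if st[i][4]>5])
p,a,o=state()
for n in range(1,2):
    c=p+[-(-.0073),-.0553,-.1481]; print("crook",c.round(4)); b=c+[0.039*-np.sin(.028),-.039,-.009]; print("b pred top",proj("top",b),"side",proj("side",b))
```

```text
tcp [ 0.4075 -0.174   0.3882] phi 1.548 J [ 1.39 -0.09 -1.04  1.93 -0.01  1.17  0.33] zax [ 0.057 -0.09  -0.994] t 27.15 F [ 0.5  0.3 -2.6]
 to (0.413, -0.19, 0.388) [-15.8   5.8   2. ] rows 0.4
 to (0.461, -0.19, 0.388) [ 1.2 47.9  2.7] rows 1.0
(0.413, -0.19, 0.388, np.float64(1.5475873527063604)) 1 -> [ 0.413 -0.19   0.388] z [ 0.057 -0.09  -0.994] q [ 1.4  -0.04 -1.05  1.9   0.03  1.18  0.32]
(0.461, -0.19, 0.388, np.float64(1.5475873527063604)) 2 -> [ 0.461 -0.19   0.388] z [ 0.057 -0.09  -0.994] q [ 1.32  0.14 -1.1   1.8   0.22  1.21  0.13]
[([368, 234, 11, 3, 24], [373.38, 234.62])]
crook [ 0.4147 -0.2291  0.2402]
b pred top [[373.75663691 235.07413998]] side [[365.84582338 162.54201188]]
```

arm_command:
  plan:
    - {"dp": [-8,0,0.7],"spin": 0}
    - {"dp": [-8,0,0.7],"spin": 0}
    - {"dp": [-1,0,0],"spin": 0}
    - {"dp": [0,0,0],"spin": 0}

```text
clock: 27.65
position: [0.4075, -0.1885, 0.3887]
ee_rot: [0.714, 0.698, -0.011, 0.053]
ft_force: [-0.4, -0.1, -2.6]
grip_width: 0.077
grasp_force: 97.9
```

```bash
cat > chk.py <<'E'
from h import *
def chk(tag):
    t=viewer.camera("top"); s=viewer.camera("side"); cv2.imwrite(f"pics/top{tag}.png",t); cv2.imwrite(f"pics/side{tag}.png",s)
    p,a,o=state(); c=p+[.0073,-.0553,-.1481]; b=c+[-.0011,-.039,-.009]
    print("tcp",p.round(4),"crook",c.round(4),"F",np.round(o["ft_force"],1),"J",np.round(o["joint_pos"],2),"t",o["clock"])
    for nm,im in(("top",t),("side",s)):
        h=cv2.cvtColor(im,cv2.COLOR_BGR2HSV); m=cv2.inRange(h,(105,110,50),(125,255,255)); u=proj(nm,b)[0].astype(int); k=np.zeros_like(m); k[u[1]-10:u[1]+10,u[0]-12:u[0]+12]=1; m*=k
        n,l,st,ce=cv2.connectedComponentsWithStats(m); print(nm,"b pred",proj(nm,b)[0].round(2),[(st[i].tolist(),ce[i].round(2).tolist()) for i in range(1,n) if st[i][4]>4])
    return t,s
E
python3 - <<'E'
from chk import *
t,s=chk(12)
g=cv2.cvtColor(t,cv2.COLOR_BGR2GRAY)
for v in range(205,242,2): print(v,g[v,356:384].tolist())
E
```

```text
tcp [ 0.4075 -0.1882  0.3887] crook [ 0.4148 -0.2435  0.2406] F [-0.6 -0.6 -3. ] J [ 1.4  -0.06 -1.04  1.91  0.01  1.17  0.34] t 27.75
top b pred [378.61 235.05] [([373, 234, 11, 3, 23], [378.52, 234.65])]
side b pred [367.29 160.67] [([366, 159, 5, 4, 11], [367.73, 160.45])]
205 [132, 131, 139, 132, 130, 127, 119, 112, 129, 222, 214, 127, 122, 123, 123, 146, 213, 225, 226, 219, 223, 225, 226, 234, 252, 252, 175, 107]
207 [168, 171, 170, 173, 168, 171, 169, 164, 161, 226, 205, 157, 165, 169, 204, 255, 254, 254, 254, 254, 254, 254, 253, 251, 251, 202, 172, 104]
209 [170, 168, 169, 168, 166, 166, 166, 169, 135, 175, 158, 149, 167, 165, 200, 255, 254, 252, 253, 252, 252, 253, 253, 254, 254, 194, 164, 105]
211 [172, 169, 170, 169, 168, 170, 171, 166, 122, 109, 120, 164, 166, 185, 249, 254, 254, 252, 252, 252, 253, 253, 252, 254, 254, 189, 159, 105]
213 [157, 171, 165, 166, 167, 168, 171, 166, 111, 107, 129, 171, 165, 202, 255, 254, 254, 254, 253, 253, 253, 253, 254, 254, 254, 206, 149, 101]
215 [107, 172, 171, 170, 169, 169, 171, 159, 110, 106, 127, 168, 167, 184, 245, 244, 243, 242, 243
[... 1208 characters left out ...]
05, 206, 206, 200, 200, 197, 161, 182, 201, 205, 188, 104, 177, 197, 191, 178, 144, 151, 146, 163, 161, 166, 170, 178, 180, 135, 160]
235 [215, 215, 210, 208, 210, 207, 164, 141, 212, 214, 200, 132, 144, 204, 206, 198, 155, 116, 124, 122, 112, 123, 112, 118, 114, 107, 109, 131]
237 [219, 220, 216, 215, 219, 194, 130, 215, 216, 214, 180, 120, 211, 212, 207, 171, 164, 206, 210, 209, 141, 170, 152, 222, 148, 108, 136, 192]
239 [227, 224, 224, 225, 209, 136, 195, 221, 219, 189, 119, 199, 222, 216, 203, 157, 130, 66, 77, 152, 82, 94, 128, 211, 98, 72, 142, 184]
241 [233, 231, 233, 224, 171, 157, 223, 220, 210, 120, 182, 217, 220, 222, 199, 99, 128, 70, 80, 152, 95, 87, 111, 208, 90, 75, 166, 223]
```

arm_command:
  plan:
    - {"dp": [-0.5,5,0.3],"spin": 0}
    - {"dp": [0,9,0.5],"spin": 0}
    - {"dp": [0,9,0.5],"spin": 0}
    - {"dp": [0,9,0.5],"spin": 0}

```text
clock: 28.15
position: [0.4401, -0.1898, 0.3889]
ee_rot: [0.714, 0.698, -0.011, 0.053]
ft_force: [-0.3, -0.1, -3.0]
grip_width: 0.075
grasp_force: 97.9
```

arm_command:
  plan:
    - {"dp": [0,9,0.5],"spin": 0}
    - {"dp": [0,7,0.5],"spin": 0}
    - {"dp": [0,4,0.2],"spin": 0}
    - {"dp": [0,0,0],"spin": 0}

```text
clock: 28.55
position: [0.4599, -0.1902, 0.3887]
ee_rot: [0.714, 0.699, -0.011, 0.053]
ft_force: [-0.3, -0.5, -2.3]
grip_width: 0.079
grasp_force: 97.9
```

Run:
```python
from chk import *
t,s=chk(13)
g=cv2.cvtColor(t,cv2.COLOR_BGR2GRAY)
for v in range(196,228): print(v,g[v,354:382].tolist())
```

```text
tcp [ 0.4594 -0.1903  0.3887] crook [ 0.4667 -0.2456  0.2406] F [ 0.   0.8 -3.1] J [ 1.31  0.13 -1.09  1.81  0.21  1.2   0.14] t 28.65
top b pred [379.12 217.62] [([373, 216, 12, 3, 33], [378.61, 216.91])]
side b pred [352.55 157.28] []
196 [60, 46, 51, 62, 97, 115, 87, 85, 62, 62, 58, 89, 89, 68, 60, 79, 118, 121, 117, 92, 121, 118, 119, 120, 122, 122, 122, 122]
197 [113, 99, 96, 99, 105, 105, 89, 89, 87, 86, 73, 116, 121, 101, 64, 91, 114, 119, 117, 126, 122, 122, 124, 121, 120, 119, 122, 121]
198 [140, 136, 134, 130, 122, 118, 116, 116, 108, 100, 88, 138, 138, 127, 68, 118, 124, 123, 117, 119, 122, 123, 121, 121, 128, 121, 119, 117]
199 [152, 155, 146, 146, 145, 143, 136, 137, 131, 112, 107, 154, 155, 136, 75, 144, 147, 139, 118, 125, 121, 117, 124, 127, 123, 127, 120, 120]
200 [162, 163, 160, 156, 155, 155, 155, 151, 144, 117, 128, 163, 157, 133, 82, 153, 159, 150, 104, 96, 100, 96, 99, 97, 100, 104, 100, 97]
201 [169, 169, 171, 169, 167, 167, 161, 161, 155, 120, 158, 168, 166, 126, 90, 165, 170, 166, 94, 62, 66, 67, 64, 65, 60, 66, 67, 65]
202 [180, 178, 175, 172, 172, 174, 174,
[... 3009 characters left out ...]
 228, 197, 140, 223, 223, 210, 131, 186, 222, 219, 219, 214, 235, 221, 246, 253, 251, 237, 233, 253, 205, 245, 255, 198]
224 [222, 223, 224, 223, 224, 190, 147, 221, 224, 210, 116, 204, 222, 218, 202, 217, 250, 201, 254, 255, 254, 234, 240, 254, 200, 249, 255, 160]
225 [178, 187, 219, 223, 220, 176, 171, 221, 222, 206, 120, 219, 225, 216, 176, 191, 243, 204, 247, 249, 247, 216, 219, 235, 164, 233, 237, 144]
226 [160, 157, 191, 188, 171, 147, 204, 221, 221, 196, 114, 222, 217, 214, 161, 163, 246, 197, 235, 194, 163, 140, 153, 151, 146, 216, 161, 126]
227 [206, 198, 195, 187, 160, 144, 219, 220, 217, 168, 120, 219, 224, 220, 180, 153, 237, 186, 220, 168, 140, 119, 135, 150, 171, 238, 163, 131]
```

arm_command:
  plan:
    - {"dp": [0.9,-0.5,10],"spin": 0}
    - {"dp": [0.9,-0.5,10],"spin": 0}
    - {"dp": [0.9,-0.5,10],"spin": 0}
    - {"dp": [0.5,-0.3,5],"spin": 0}
    - {"dp": [0,0,0],"spin": 0}

```text
clock: 29.15
position: [0.4595, -0.1903, 0.3525]
ee_rot: [0.714, 0.698, -0.011, 0.052]
ft_force: [-0.2, -0.5, -2.6]
grip_width: 0.076
grasp_force: 97.9
```

arm_command:
  plan:
    - {"dp": [0.5,-0.3,5],"spin": 0}
    - {"dp": [0.3,-0.2,4],"spin": 0}
    - {"dp": [0,0,0],"spin": 0}

```text
clock: 29.45
position: [0.4597, -0.1904, 0.3441]
ee_rot: [0.714, 0.698, -0.011, 0.053]
ft_force: [-0.1, 0.5, -2.2]
grip_width: 0.074
grasp_force: 97.9
```

arm_command:
  plan:
    - {"dp": [0.3,-0.2,3],"spin": 0}
    - {"dp": [0.1,-0.1,2],"spin": 0}
    - {"dp": [0,0,0],"spin": 0}

```text
clock: 29.75
position: [0.4597, -0.1905, 0.3393]
ee_rot: [0.714, 0.698, -0.011, 0.053]
ft_force: [-0.7, 0.3, -1.7]
grip_width: 0.079
grasp_force: 97.9
```

arm_command:
  plan:
    - {"dp": [0.1,0,1],"spin": 0}
    - {"dp": [0.1,0,1],"spin": 0}
    - {"dp": [0,0,0],"spin": 0}

```text
clock: 30.05
position: [0.46, -0.1905, 0.3378]
ee_rot: [0.714, 0.698, -0.011, 0.053]
ft_force: [-1.7, -0.2, 2.1]
grip_width: 0.076
grasp_force: 98.0
```

arm_command:
  plan:
    - {"dp": [0.1,0,1],"spin": 0}
    - {"dp": [0,0,0],"spin": 0}

```text
clock: 30.25
position: [0.4602, -0.1906, 0.3369]
ee_rot: [0.714, 0.698, -0.011, 0.053]
ft_force: [-3.0, -0.4, 5.0]
grip_width: 0.076
grasp_force: 98.5
```

arm_command:
  plan:
    - {"dp": [0,-1.5,0],"spin": 0}
    - {"dp": [0,0,0],"spin": 0}
    - {"dp": [0,0,0],"spin": 0}

```text
clock: 30.55
position: [0.4589, -0.1904, 0.337]
ee_rot: [0.714, 0.698, -0.011, 0.054]
ft_force: [2.0, -1.0, 4.8]
grip_width: 0.078
grasp_force: 98.6
```

Run:
```python
from chk import *
t,s=chk(14)
for c in ("side","top"):
    for th in("handle_crook","hook_seat","basket","petri"): print(c,th,[(np.round(d["position"],3).tolist(),round(d["score"],2)) for d in finder.find_in(c,th)[:2]])
```

```text
tcp [ 0.4589 -0.1904  0.3369] crook [ 0.4662 -0.2457  0.1888] F [ 2.4 -1.2  5.5] J [ 1.27  0.2  -1.07  1.88  0.28  1.11  0.07] t 30.65
top b pred [377.11 218.75] [([372, 217, 11, 3, 29], [376.66, 218.14])]
side b pred [351.73 171.27] [([349, 170, 3, 4, 10], [350.0, 171.2])]
side handle_crook [([0.472, -0.217, 0.097], 0.98), ([0.485, 0.146, 0.082], 0.4)]
side hook_seat []
side basket [([0.466, -0.217, 0.098], 0.59), ([0.477, -0.236, 0.013], 0.16)]
side petri [([0.461, 0.244, 0.016], 0.63), ([0.471, -0.23, 0.09], 0.48)]
top handle_crook [([0.463, -0.289, 0.119], 0.71)]
top hook_seat [([0.541, -0.282, 0.016], 0.85), ([0.478, -0.58, 0.011], 0.48)]
top basket [([0.467, -0.294, 0.117], 0.81), ([0.461, 0.13, 0.09], 0.74)]
top petri [([0.463, 0.231, 0.016], 0.84), ([0.484, 0.089, 0.087], 0.67)]
```

arm_command:
  plan:
    - {"dp": [-0.1,0.7,-1.2],"spin": 0}
    - {"dp": [0,0,0],"spin": 0}
  newtons: 20

```text
clock: 31.25
position: [0.4592, -0.1904, 0.3377]
ee_rot: [0.714, 0.698, -0.011, 0.053]
ft_force: [1.7, -1.3, 1.2]
grip_width: 0.076
grasp_force: 98.6
```

arm_command:
  plan:
    - {"dp": [0,0,0],"spin": 0}
    - {"dp": [0,0,0],"spin": 0}
    - {"dp": [0,0,0],"spin": 0}
  grip: 0.2

```text
clock: 31.55
position: [0.4588, -0.1903, 0.3373]
ee_rot: [0.714, 0.698, -0.012, 0.052]
ft_force: [1.3, 0.3, 0.5]
grip_width: 0.407
grasp_force: 0.0
```

Run:
```python
from chk import *
chk(15); o=state()[2]; print(o["grip_width"])
```

```text
tcp [ 0.459  -0.1903  0.3375] crook [ 0.4663 -0.2456  0.1894] F [-0.5  0.7  0. ] J [ 1.27  0.2  -1.07  1.87  0.28  1.11  0.07] t 31.65
top b pred [377.1  218.72] [([372, 217, 11, 4, 25], [377.16, 218.44])]
side b pred [351.71 171.14] [([342, 179, 3, 2, 5], [342.8, 179.6])]
0.3997655378767262
```

arm_command:
  plan:
    - {"dp": [0,0,-8],"spin": 0}
    - {"dp": [0,0,-20],"spin": 0}
    - {"dp": [0,0,-30],"spin": 0}
    - {"dp": [0,0,-40],"spin": 0}
    - {"dp": [0,0,-30],"spin": 0}

```text
clock: 32.15
position: [0.4518, -0.1779, 0.4676]
ee_rot: [0.713, 0.699, -0.011, 0.054]
ft_force: [0.8, 0.3, -0.2]
grip_width: 0.401
grasp_force: 0.0
```

```bash
cat > fin.py <<'E'
from dpw import *
t=viewer.camera("top"); s=viewer.camera("side"); cv2.imwrite("pics/topF.png",t); cv2.imwrite("pics/sideF.png",s)
C=np.array([.467,-.245]); 
for nm,im in(("top",t),("side",s)):
    h=cv2.cvtColor(im,cv2.COLOR_BGR2HSV); m=cv2.inRange(h,(105,110,50),(125,255,255))
    for y in(.039,-.039):
        b=[*(C+rot(-.028)@[0,y]),.1815]; u=proj(nm,b)[0].round().astype(int); k=np.zeros_like(m); k[u[1]-9:u[1]+9,u[0]-9:u[0]+9]=1
        n,l,st,ce=cv2.connectedComponentsWithStats(m*k); print(nm,y,proj(nm,b)[0].round(1),[(st[i].tolist(),ce[i].round(1).tolist()) for i in range(1,n) if st[i][4]>4])
print("wedge",wedgefit(t,s,[.4691,.1292,.0228,.06]))
for c in("side","top"):
    for th in("petri","basket","wedge","reagent_0","glue","timer"): print(c,th,[(np.round(d["position"],3).tolist(),round(d["score"],2)) for d in finder.find_in(c,th)[:3]])
dpw((.42,-.05,.47))
E
python3 fin.py
```

```text
top 0.039 [351.7 217.7] []
top -0.039 [376.9 218.5] [([372, 217, 11, 3, 26], [376.9, 218.3])]
side 0.039 [342.2 180.7] [([341, 179, 4, 5, 15], [342.3, 180.8])]
side -0.039 [351.5 170.9] []
wedge (array([0.4727802 , 0.13086155, 0.01496712]), [np.float64(0.7431615950785455), np.float64(0.5103781927898872)])
side petri [([0.458, 0.245, 0.014], 0.56), ([0.453, -0.392, 0.012], 0.4)]
side basket [([0.464, -0.223, 0.1], 0.9)]
side wedge [([0.448, 0.132, 0.082], 0.71)]
side reagent_0 []
side glue [([0.448, 0.134, 0.08], 0.54)]
side timer [([0.525, -0.48, 0.015], 0.64), ([0.477, 0.043, 0.054], 0.34)]
top petri [([0.483, 0.09, 0.088], 0.72), ([0.468, -0.399, 0.014], 0.7), ([0.461, 0.233, 0.014], 0.62)]
top basket [([0.462, -0.292, 0.116], 0.75)]
top wedge [([0.458, 0.127, 0.087], 0.73), ([0.46, -0.29, 0.12], 0.15)]
top reagent_0 [([0.638, 0.022, 0.083], 0.53), ([0.482, 0.092, 0.087], 0.23)]
top glue [([0.444, -0.475, 0.055], 0.59)]
top timer [([0.529, -0.489, 0.02], 0.89)]
tcp [ 0.4518 -0.1788  0.4647] phi 1.549 J [ 1.36  0.02 -1.1   1.71  0.09  1.34  0.23] zax [ 0.057 -0.091 -0.994] t 32.85 F [-0.3  1.   0.1]
 to (0.42, -0.05, 0.47) [127.  -33.8 -18.8] rows 2.8
(0.42, -0.05, 0.47, np.float64(1.5491039331985226)) 3 -> [ 0.42 -0.05  0.47] z [ 0.058 -0.091 -0.994] q [ 1.31 -0.29 -1.09  1.82 -0.18  1.38  0.24]
```

arm_command:
  plan:
    - {"dp": [40,-11,-6],"spin": 0}
    - {"dp": [44,-12,-6],"spin": 0}
    - {"dp": [44,-12,-6],"spin": 0}
    - {"dp": [0,0,0],"spin": 0}
    - {"dp": [0,0,0],"spin": 0}

```text
clock: 33.35
position: [0.4188, -0.048, 0.4695]
ee_rot: [0.713, 0.699, -0.012, 0.054]
ft_force: [0.3, -1.1, -0.3]
grip_width: 0.402
grasp_force: 0.0
```

```bash
sed -i 's/^for c in("side","top"):/g=cv2.cvtColor(t,cv2.COLOR_BGR2GRAY); print(proj("top",[.467,-.245,.08])); [print(v,g[v,334:392:2].tolist()) for v in range(204,240,2)]\nfor c in("side","top"):/; s/("petri","basket".*timer")/("petri","basket","reagent_0")/' fin.py; python3 fin.py
```

```text
top 0.039 [351.7 217.7] [([346, 217, 11, 3, 23], [351.2, 217.6])]
top -0.039 [376.9 218.5] [([372, 217, 11, 3, 23], [377.2, 218.4])]
side 0.039 [342.2 180.7] [([339, 178, 7, 6, 22], [342.1, 180.6])]
side -0.039 [351.5 170.9] [([342, 178, 3, 2, 5], [342.8, 178.6])]
wedge (array([0.47437324, 0.1314576 , 0.01409996]), [np.float64(0.7567239858906526), np.float64(0.5030814646019991)])
[[361.46582373 219.87735304]]
204 [103, 107, 107, 233, 220, 108, 151, 171, 124, 121, 121, 119, 167, 96, 89, 115, 220, 65, 68, 68, 56, 59, 58, 61, 51, 100, 109, 110, 105]
206 [99, 98, 95, 254, 238, 241, 197, 221, 223, 216, 237, 169, 191, 164, 167, 138, 210, 220, 224, 213, 214, 217, 217, 218, 204, 191, 101, 97, 111]
208 [106, 100, 105, 245, 227, 177, 151, 202, 199, 140, 192, 187, 198, 196, 185, 132, 210, 248, 232, 243, 245, 204, 229, 190, 145, 212, 106, 105, 103]
210 [102, 99, 101, 221, 233, 209, 157, 243, 244, 237, 195, 234, 243, 245, 228, 167, 206, 254, 244, 227, 229, 223, 224, 209, 84, 224, 111, 110, 103]
212 [97, 96, 85, 208, 232, 164, 150, 174, 174, 223, 251, 248, 249, 249, 249, 177, 179, 166, 146, 181, 1
[... 1950 characters left out ...]
93]
side petri [([0.46, 0.245, 0.018], 0.94), ([0.47, -0.232, 0.089], 0.61), ([0.452, 0.134, 0.08], 0.5)]
side basket [([0.465, -0.226, 0.099], 0.96)]
side reagent_0 []
top petri [([0.463, -0.232, 0.086], 0.72), ([0.461, 0.232, 0.016], 0.71), ([0.467, -0.4, 0.012], 0.52)]
top basket [([0.468, -0.248, 0.113], 0.93)]
top reagent_0 [([0.642, 0.016, 0.086], 0.57)]
tcp [ 0.419  -0.0496  0.4691] phi 1.548 J [ 1.31 -0.29 -1.09  1.83 -0.19  1.38  0.24] zax [ 0.057 -0.09  -0.994] t 33.75 F [-0.8 -0.3  0.2]
 to (0.42, -0.05, 0.47) [-0.4  1.1 -0.8] rows 0.0
(0.42, -0.05, 0.47, np.float64(1.5482487928331077)) 1 -> [ 0.42 -0.05  0.47] z [ 0.058 -0.09  -0.994] q [ 1.31 -0.29 -1.09  1.82 -0.18  1.38  0.24]
```

```bash
python3 -c "
from workcell import manip; print(manip.hand_in())"
```

```text
the job is handed in; nothing more can be done
None
```

Job handed in at 34 s: the wedge is holding the catch back by itself, and the basket hangs level by its crook on the stand's hook with the clear dish still in it. I did not re-check every bystander at the end.

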